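# Free the gauge bar from the crowded tool tray and set it in the splicer

### The job

I need the steel gauge bar lying in the splicer's film channel, but the loupe, the blue spool and the grey roller hem it in on the tool tray. Before you take the bar out, move all three off to the pale side mat; then pull the bar from its spring clip and lay it flat and lengthwise in the film channel, centred on the cutter slot, and after that stand each of the three back squarely on its own pad: the loupe on the round green one, the spool on the round brass one, the roller on the square red one. Keep the three upright, set everything down gently rather than dropping it, and leave the yellow film core on the tray where it is.

Things in the scene. Friction and masses are not known exactly. Their poses are not given: they have to be found in the camera images.
- loupe: Tall nickel stand loupe with black eyecup and pale glass on top, 88 mm high, upright; foot 46 mm across up to 20 mm, body 40 mm across from 26 to 74 mm (grip here), eyepiece 44 mm across above. About 0.17 kg. Origin: centre of the underside, z up. Starts on loupe_pad.
- spool: Blue metal spool standing on end, 88 mm high; both flanges 50 mm across, the lower 6 mm thick, the upper from 76 to 88 mm (take it by this upper flange), barrel 32 mm across between. About 0.18 kg. Origin: centre of the underside, z up. Starts on spool_pad.
- roller: Grey rubber roller standing on end, a cylinder 40 mm across and 88 mm high with a black end cap and a 9 mm steel axle stub standing 6 mm above it. About 0.15 kg. Origin: centre of the underside, z up. Starts on roller_pad.
- bar: Steel gauge bar, two black lines, 16 mm wide (x), 80 mm long (y), 12 mm thick, 0.12 kg; origin: centre of underside. Starts flat in a spring clip at the tray middle, underside 5 mm above the tray floor, 2 mm above the clip's 26 mm wide base. Jaws up to 10 mm above its top pinch its long sides (3 N) 23 to 35 mm from its middle; the middle 46 mm is free to grip across x. Pull it straight up.
- loupe_pad: Fixed round green pad, 58 mm across, 3 mm thick: the loupe's place. Origin: centre of its underside, on the tray floor. The three pads lie close round the bar, in any order: two on its -x side (46 mm off, 31 mm either way along the bar), one on its +x side (46 mm off); so the tall things stand 13 to 18 mm from the bar, and the pair 14 to 19 mm apart.
- spool_pad: Fixed round brass pad, 62 mm across, 3 mm thick: the spool's place. Origin: centre of its underside, on the tray floor.
- roller_pad: Fixed square red pad, 52 by 52 mm, 3 mm thick: the roller's place. Origin: centre of its underside, on the tray floor.
- core: Yellow plastic film core, a ring 50 mm outside, 25 mm inside, 16 mm high, lying loose in a corner of the tool tray (64 mm on the bar's +x side, 60 mm along its +y): leave it alone. Origin: centre of the underside. The dark wooden tray is 200 mm by 190 mm (along the bar), floor 10 mm and rim 16 mm above the bench.
- splicer: Fixed cream film splicer. Origin: on the bench below the middle of its film channel, a bright metal bed along y, 162 mm long, 36 mm wide between edge guides 2 mm high, a dark cutter slot across its middle; floor 33 mm above the origin. Housing 27 mm high. On the +x side, from 60 mm off, the open arm leans away, up to 145 mm high; toggle lock (53 mm high) 30 to 55 mm on the -x side, 55 mm along +y.
- mat: Pale, flat, fixed mat on the bench, 250 mm (its x) by 130 mm (its y), 3 mm thick: the side area. Origin: centre of its underside.
Not all that is in view belongs to the job. Leave any brown look-alike of the bar alone.

How it is judged:
On the way, in this order (a step that is already met when the one before it is completed fails the run):
1. the loupe, the spool and the roller all stand released on the side mat while the bar is still in its clip (x of loupe in the frame of mat between -0.118 and 0.118 m and y of loupe in the frame of mat between -0.058 and 0.058 m and z of each of loupe, spool, roller in the frame of mat below 0.008 m and angle between each of loupe, spool, roller's own z axis and vertical below 0.12 rad and contact force between the fingers and loupe below 0.1 N and x of spool in the frame of mat between -0.118 and 0.118 m and y of spool in the frame of mat between -0.058 and 0.058 m and contact force between the fingers and spool below 0.1 N and x of roller in the frame of mat between -0.118 and 0.118 m and y of roller in the frame of mat between -0.058 and 0.058 m and contact force between the fingers and roller below 0.1 N and distance of bar from where it was at the start of the episode below 0.015 m), for 0.2 s.
2. the bar lies released, flat and lengthwise in the middle of the splicer's film channel (x of bar in the frame of splicer between -0.01 and 0.01 m and y of bar in the frame of splicer between -0.015 and 0.015 m and z of bar in the frame of splicer between 0.03 and 0.0365 m and angle between the y axis of bar and the y axis of splicer, either way round below 0.12 rad and angle between the z axis of bar and the z axis of splicer, either way round below 0.06 rad and linear speed of bar below 0.02 m/s and contact force between the fingers and bar below 0.1 N), for 0.2 s.
At the end, for the whole second after the job is handed in: Bar flat on the film channel floor, lengthwise (0.12 rad), its middle within 10 mm across and 15 mm along of the channel middle; loupe, spool and roller upright, each centred within 12 mm on its own pad (loupe green, spool brass, roller red); all released and at rest (all of step 2 and horizontal distance between loupe and loupe_pad below 0.012 m and z of loupe in the frame of loupe_pad below 0.007 m and angle between each of loupe, spool, roller's own z axis and vertical below 0.1 rad and linear speed of each of loupe, spool, roller below 0.02 m/s and contact force between the fingers and loupe below 0.1 N and horizontal distance between spool and spool_pad below 0.012 m and z of spool in the frame of spool_pad below 0.007 m and contact force between the fingers and spool below 0.1 N and horizontal distance between roller and roller_pad below 0.012 m and z of roller in the frame of roller_pad below 0.007 m and contact force between the fingers and roller below 0.1 N); the robot touches nothing.
It fails at once if the loupe, the spool or the roller is tipped over (more than 0.6 rad) (angle between any of loupe, spool, roller's own z axis and vertical above 0.6 rad).
It fails at once if the loupe, spool, roller or bar is dropped (moves faster than 0.6 m/s with no finger on it, a fall of some 18 mm) ((contact force between the fingers and loupe below 0.1 N and linear speed of loupe above 0.6 m/s) or (contact force between the fingers and spool below 0.1 N and linear speed of spool above 0.6 m/s) or (contact force between the fingers and roller below 0.1 N and linear speed of roller above 0.6 m/s) or (contact force between the fingers and bar below 0.1 N and linear speed of bar above 0.6 m/s)).
It fails at once if the film core is shifted by more than 15 mm (distance of core from where it was at the start of the episode above 0.015 m).
It also fails if it takes over 144 s, if anything falls off the work surface, if the arm or the gripper's body presses on something with over 40 N, if the wrist force passes 120 N, or if a joint passes its speed limit or range.

### The arm

A 7-joint arm with a two-finger parallel gripper is mounted at the origin on the work surface. World frame = base frame: x ahead of the robot, y to its left, z up, the work surface at z = 0. Lengths are in m, angles in rad, forces in N, time in s.
With the tool pointing down it reaches from about 0.4 to 0.85 m from the base axis. Payload 4.5 kg.
Tool frame: the origin (TCP) lies at the very end of the fingers, on their centre line; the grasp point (between the pads) lies 19 mm behind it; z points along the fingers, y is the line along which they close (so a half turn about z gives the same grasp; the last joint's range is limited). The gripper opens to 88 mm and grips with 3 to 60 N. Pads are 18 mm wide; open, the fingers measure 123 mm over their backs; the gripper's body (75 mm by 187 mm) begins 45 mm behind the grasp point.
Start: joints at [1.194, 0.689, -0.195, 1.565, 0.157, 0.902, -0.215], TCP at [0.25, -0.573, 0.239] pointing down, gripper open.
Joint ranges: [-3.01, 3.01], [-0.46, 2.08], [-1.47, 1.51], [0.13, 2.56], [-1, 4.14], [0.04, 2.09], [-2.66, 2.66]. Speed limits (rad/s): [2.57, 2.57, 3.14, 3.14, 3.14, 3.14, 3.14].

### API

Orientations are given as a unit quaternion [x, y, z, w].
In Python, from plant import r, optics gives the robot as it stands.
- The arm moves only by the tool servo_tool, never from a script. Its arguments are lists of equal length, an entry for each row: "translation": the shift along the tool's x, y, z in m, a list of three; "turn": the turn, a rotation vector about the tool's x, y, z in rad, a list of three. In form: {"translation": [[dx, dy, dz], ...], "turn": [[rx, ry, rz], ...]}. A call has 1 to 10 rows; each row shifts and turns the commanded pose from where the row before left it, along the tool's axes as they then stand; what a row does not reach is not made up. A row lasts 1/8 s, in which the tool goes at most 62.5 mm and 10.7 degrees, less where a joint would pass 70% of its speed; a pose out of reach is approached as far as the arm can. A call is refused whole if a number of a shift passes 0.0625 or a number of a turn 0.188, either way. A call with a gripper value outside its range is refused whole. "grip" is the opening, from 0 (shut) to 1 (fully open), set as the call begins (left out, the last holds). The fingers move at their own pace and stop on an object; "grip_force" is the grip in N (left out, the last holds). Time passes only in rows, so rows that do not move let the fingers close. It gives the time, the measured TCP pose, the force, the opening and the grip force at its end, in the units of the state.
- r.get_state(): the state, without advancing time (a new reading comes with each control period).
- optics.snapshot(name): name is "side" or "top"; returns a dict with "img" (480x640x3 uint8, red, green, blue), "z_map" (480x640 float32, m along the optical axis (not along the pixel's ray), 0 where there is no reading), "mtx" (3x3 intrinsics, pixels), "R" (3x3) and "t" (3): a world point X has camera coordinates R X + t. Camera axes: x right, y down, z forward; pixel columns grow to the right and rows downward; lengths in m; the calibration is good to about 2 mm. A picture is of the moment at which its call begins.
- r.finish_job(): hands the job in; it is judged then, once.
The state is a dict: "clock": time; "q": joint angles; "qd": joint speeds; "joint_torque": joint torques, N m; "tool_pos": TCP position; "eef_rot": TCP orientation; "contact_force": force on the tool from outside, world axes, zero at the start; "moment": the same for the moment, N m; "opening": opening from 0.0 (shut) to 1.0 (fully open); "finger_force": force on a finger pad.
Only numpy, scipy, OpenCV 4.12 (cv2) and the standard library are available. Lean on these libraries where they do the work, as an engineer would, in place of code of your own. Each camera call takes 0.05 s, during which the arm holds its last target. There are 200 camera calls.

## Working session

There is one attempt and no reset: what is moved stays moved. The work goes in short steps, Python scripts to look and compute and a tool call to move; the robot and the scene stay as the last step left them, time stands still between calls to the robot, and variables do not carry over. Pictures are saved under pics/ and viewed, at most 14 in all, crops included, and the job is handed in when it is done.

Besides the shell and the picture viewer there is one more tool, called after "Emit:" as name(argument=value, ...), one argument or row to a line, values as JSON. servo_tool: Moves the arm, as the interface text tells. Its arguments: {"type":"object","properties":{"translation":{"type":"array"},"turn":{"type":"array"},"grip":{"type":"number"},"grip_force":{"type":"number"}},"required":["translation","turn"]}

```bash
mkdir -p pics; ls; python3 - <<'E'
from plant import r, optics
import cv2,pickle
s=r.get_state();print(s)
for n in("side","top"):
    d=optics.snapshot(n);pickle.dump(d,open(n+".pkl","wb"))
    cv2.imwrite(f"pics/{n}0.png",d["img"][:,:,::-1]);print(n,d["mtx"],d["R"],d["t"])
E
```

```text
pics
{'clock': 0.0, 'q': array([ 1.19382331,  0.68997769, -0.19449404,  1.56637619,  0.15730926,
        0.9024845 , -0.21510683]), 'qd': array([-0.00111604, -0.00096159, -0.00134861, -0.00093422, -0.00080507,
        0.00064256, -0.00060224]), 'joint_torque': array([-6.37771045e-04, -5.27567339e+01, -1.26702189e+00, -1.53426164e+01,
       -5.26680239e-02,  6.67949935e-03,  1.77670208e-04]), 'tool_pos': array([ 0.24925781, -0.57244074,  0.23790488]), 'eef_rot': array([ 9.78974481e-01,  2.03980652e-01, -2.64119231e-04, -8.88734394e-04]), 'contact_force': array([ 0.19810236, -0.03244399,  0.09892053]), 'moment': array([-0.01395308,  0.02910676, -0.04881467]), 'finger_force': 0.0, 'opening': 0.9970157725779054}
side [[569.50452397   0.         316.99133602]
 [  0.         569.50452397 239.05494573]
 [  0.           0.           1.        ]] [[-0.79002198 -0.61305613  0.00524049]
 [-0.31488595  0.39841761 -0.86145821]
 [ 0.52603433 -0.68222108 -0.50780142]] [0.3811197  0.19586132 0.92981779]
top [[572.7085579    0.         314.94008026]
 [  0.         572.7085579  236.24652528]
 [  0.           0.           1.        ]] [[-0.00591783 -0.99993668 -0.00957133]
 [-0.98125334  0.00765053 -0.19257036]
 [ 0.19263139  0.0082523  -0.98123649]] [-0.00185346  0.46880988  1.00461503]
```

View pics/top0.png

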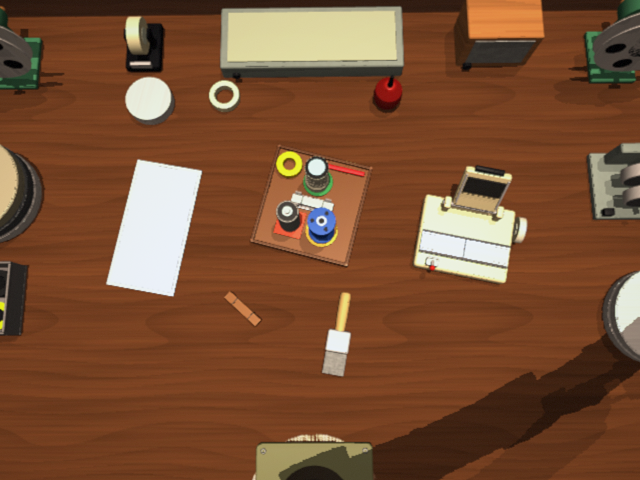

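View pics/side0.png

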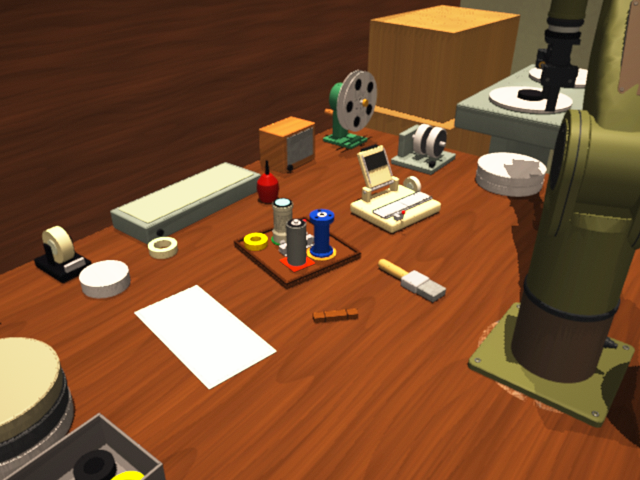

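The top view shows the loupe at (317,170), spool (321,222), roller (288,212), bar in its clip (313,203), core (289,163), splicer channel (464,247) and mat (154,228). Possible look-alikes for the bar are the brown block at (243,308), the brush (338,340) and the red stick (346,170). The steel piece in the clip at (313,203) is the one I want. I'll check it in a crop and measure.

```bash
cat > h.py <<'E'
import numpy as np,pickle,cv2
from scipy.spatial.transform import Rotation as Ro
def cloud(d):
    v,u=np.mgrid[:480,:640];z=d["z_map"].astype(float)
    c=np.stack([(u-d["mtx"][0,2])/d["mtx"][0,0]*z,(v-d["mtx"][1,2])/d["mtx"][1,1]*z,z],-1)
    return (c-d["t"])@d["R"]
def ray(d,u,v,z):   # pixel -> world at height z
    w=np.linalg.inv(d["mtx"])@[u,v,1.]@d["R"]; o=-d["R"].T@d["t"]
    return o+w*(z-o[2])/w[2]
def proj(d,X):
    c=d["R"]@np.asarray(X,float)+d["t"];p=d["mtx"]@c;return p[:2]/p[2]
E
python3 - <<'E'
from h import *
T=pickle.load(open("top.pkl","rb"));S=pickle.load(open("side.pkl","rb"))
a=cv2.resize(T["img"][140:275,245:380],(560,560),interpolation=cv2.INTER_CUBIC)
b=cv2.resize(T["img"][155:290,405:540],(560,560),interpolation=cv2.INTER_CUBIC)
cv2.imwrite("pics/cropT.png",a[:,:,::-1]);cv2.imwrite("pics/cropP.png",b[:,:,::-1])
c=S["img"][190:290,230:370];cv2.imwrite("pics/cropS.png",cv2.resize(c,(784,560),interpolation=cv2.INTER_CUBIC)[:,:,::-1])
P=cloud(T);Q=cloud(S)
for n,C in(("top",P),("side",Q)):
    X=C.reshape(-1,3);ok=(X[:,0]>.4)&(X[:,0]<.7)&(X[:,1]>-.14)&(X[:,1]<.13)&np.isfinite(X).all(1)
    X=X[ok];hi=X[X[:,2]>.08]
    lab=np.zeros(len(hi),int)
    _,lab,_=cv2.kmeans(hi[:,:2].astype(np.float32),3,None,(3,50,1e-5),5,cv2.KMEANS_PP_CENTERS)
    for k in range(3):
        h=hi[lab.ravel()==k];print(n,len(h),h.mean(0).round(4),h.min(0).round(4),h.max(0).round(4))
for uv in[(154,228),(311,206),(464,247),(330,215),(313,203),(270,200),(289,152),(440,290)]:print(uv,P[uv[1],uv[0]].round(4))
# mat and tray outlines
m=cv2.inRange(T["img"],(190,190,200),(255,255,255));m[:, :100]=0;m[:,210:]=0;m[:155]=0
c=max(cv2.findContours(m,0,1)[0],key=cv2.contourArea);(u,v),wh,an=cv2.minAreaRect(c);print("mat",u,v,wh,an,[ray(T,*p,.003).round(3)[:2] for p in cv2.boxPoints(((u,v),wh,an))],ray(T,u,v,.003))
E
```

```text
top 639 [ 0.4841 -0.0155  0.1007] [ 0.4608 -0.0391  0.0871] [0.5089 0.0082 0.1068]
top 492 [ 0.581  -0.0079  0.1001] [ 0.5611 -0.0295  0.0801] [0.6048 0.0133 0.107 ]
top 434 [0.5008 0.0437 0.1004] [0.4826 0.0245 0.081 ] [0.5228 0.0633 0.1109]
side 328 [0.4964 0.0511 0.0948] [0.4811 0.0243 0.0802] [0.5204 0.0664 0.1072]
side 296 [ 0.5764 -0.0008  0.0947] [ 0.5592 -0.0284  0.0802] [0.6029 0.0158 0.103 ]
side 360 [ 0.4803 -0.0095  0.0969] [ 0.4582 -0.0401  0.08  ] [0.5111 0.0114 0.1031]
(154, 228) [0.4961 0.3048 0.001 ]
(311, 206) [0.5302 0.0022 0.0287]
(464, 247) [ 0.4484 -0.2791  0.0356]
(330, 215) [ 0.4962 -0.0321  0.0984]
(313, 203) [ 0.5369 -0.0016  0.025 ]
(270, 200) [0.5475 0.0812 0.0097]
(289, 152) [0.6386 0.0441 0.0251]
(440, 290) [ 0.3735 -0.2394 -0.0034]
mat 153.51866149902344 227.11785888671875 (67.28417205810547, 130.6678009033203) 12.804266929626465 [array([0.39 , 0.389]), array([0.641, 0.348]), array([0.609, 0.218]), array([0.361, 0.264])] [0.49742604 0.30523807 0.003     ]
```

View pics/cropT.png

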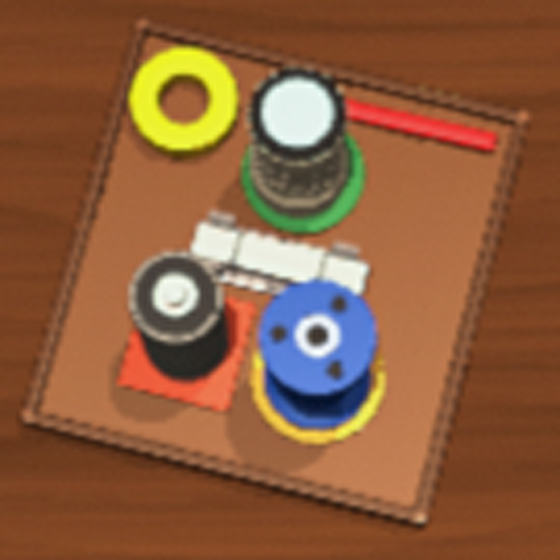

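View pics/cropP.png

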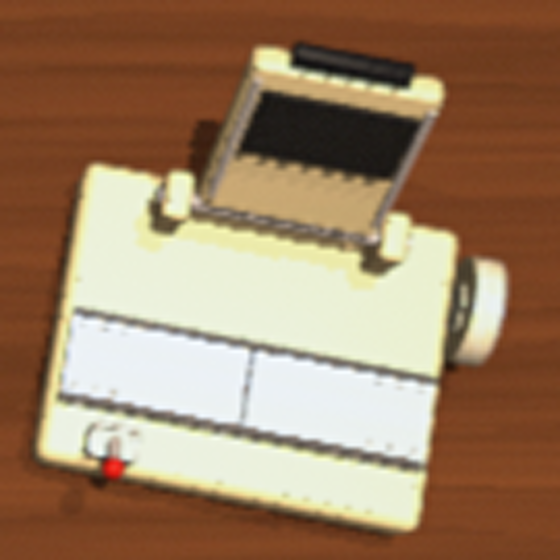

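View pics/cropS.png

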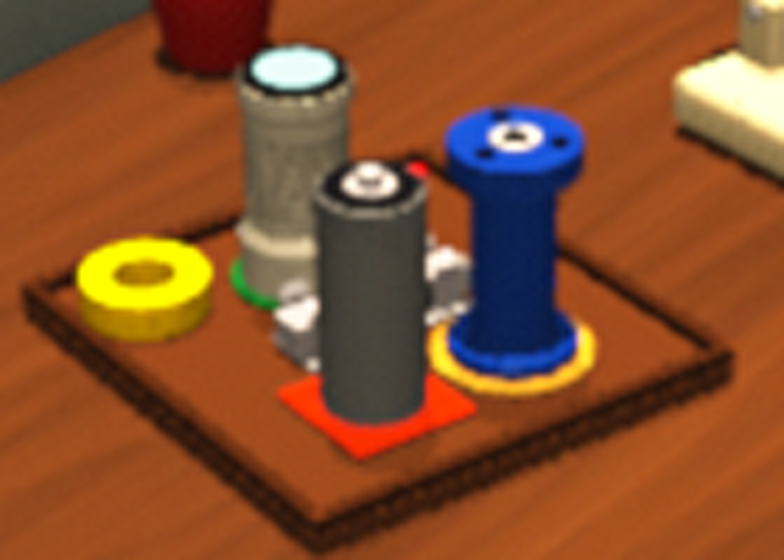

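The crops confirm it: a steel bar in the clip, with the clip running (195,240)–(370,275) in the crop, the loupe on its +x side, and the roller and spool on its -x side. The splicer slot runs (253,347)–(244,422) in its crop, with the toggle at (110,455). Next I'll triangulate.

```bash
cat >> h.py <<'E'
def tri(dl):
    A=[];b=[]
    for d,(u,v) in dl:
        w=np.linalg.inv(d["mtx"])@[u,v,1.]@d["R"];w/=np.linalg.norm(w);o=-d["R"].T@d["t"]
        M=np.eye(3)-np.outer(w,w);A.append(M);b.append(M@o)
    x,*_=np.linalg.lstsq(np.vstack(A),np.hstack(b),rcond=None);return x
E
python3 - <<'E'
from h import *
T=pickle.load(open("top.pkl","rb"));S=pickle.load(open("side.pkl","rb"))
s=135/560
t=lambda u,v:(245-.5+(u+.5)*s,140-.5+(v+.5)*s)
p=lambda u,v:(405-.5+(u+.5)*s,155-.5+(v+.5)*s)
q=lambda u,v:(230-.5+(u+.5)/5.6,190-.5+(v+.5)/5.6)
for n,a,b in(("loupe",(297,112),(294,68)),("roller",(177,293),(370,182)),("spool",(317,335),(514,137)),("core",(184,99),(144,270))):
    z=.101 if n!="core" else .026
    print(n,tri([(T,t(*a)),(S,q(*b))]).round(4),"top-ray",ray(T,*t(*a),z).round(4),"side-ray",ray(S,*q(*b),z).round(4))
C=np.array([ray(T,*t(*c),.016)[:2] for c in[(140,22),(524,118),(422,518),(28,415)]])
print("tray",C.mean(0),[np.linalg.norm(C[i]-C[i-1]).round(4) for i in range(4)])
ey=(C[0]-C[1])+(C[3]-C[2]);print("yaw y",np.arctan2(-ey[0],ey[1]))
e=(C[0]-C[3])+(C[1]-C[2]);print("yaw x",np.arctan2(e[1],e[0]))
C=np.array([ray(T,*p(*c),.034)[:2] for c in[(75,310),(440,380),(422,465),(60,398)]])
ey=(C[0]-C[1])+(C[3]-C[2]);print("chan",C.mean(0),np.arctan2(-ey[0],ey[1]),[np.linalg.norm(C[i]-C[i-1]).round(4) for i in range(4)])
print("slot",ray(T,*p(253,347),.033),ray(T,*p(244,422),.033))
P=cloud(T);Q=cloud(S)
for c in[(120,340),(350,390)]:
    u,v=np.round(p(*c)).astype(int);print("chan z",P[v-1:v+2,u-1:u+2,2].mean())
    x=P[v,u];a,b=np.round(proj(S,x)).astype(int);print(" side",Q[b-1:b+2,a-1:a+2].reshape(-1,3).mean(0),x)
for c in [(280,255),(340,275),(215,242)]:
    u,v=np.round(t(*c)).astype(int);print("bar",P[v,u])
print("decoy/h max corridor", np.nanmax(P[200:260,175:250,2]),"mat z",P[180:270,140:165,2].mean())
E
```

```text
loupe [ 0.5834 -0.0089  0.1009] top-ray [ 0.584  -0.0085  0.101 ] side-ray [ 0.5823 -0.0089  0.101 ]
roller [0.504  0.0422 0.1014] top-ray [0.5047 0.0426 0.101 ] side-ray [0.5037 0.0415 0.101 ]
spool [ 0.4856 -0.0166  0.1007] top-ray [ 0.486  -0.0163  0.101 ] side-ray [ 0.4846 -0.0163  0.101 ]
core [0.6149 0.0439 0.0261] top-ray [0.6152 0.044  0.026 ] side-ray [0.6146 0.0437 0.026 ]
tray [0.53840398 0.00091817] [np.float64(0.194), np.float64(0.1855), np.float64(0.1941), np.float64(0.1848)]
yaw y -0.26570950580017993
yaw x -0.26131540546637244
chan [ 0.44656066 -0.28044533] -0.19879454401868132 [np.float64(0.0407), np.float64(0.1638), np.float64(0.0394), np.float64(0.1612)]
slot [ 0.46525902 -0.28368446  0.033     ] [ 0.43144835 -0.27779394  0.033     ]
chan z 0.034245306266960276
 side [ 0.47076913 -0.23013503  0.03228237] [ 0.46738414 -0.2246672   0.0367582 ]
chan z 0.03273431738891462
 side [ 0.44512784 -0.32416462  0.03207476] [ 0.44493711 -0.32576418  0.0322245 ]
bar [5.41042748e-01 2.81746503e-04 2.43277976e-02]
bar [ 0.53096461 -0.02802748  0.02467768]
bar [0.54619094 0.03045151 0.02799051]
decoy/h max corridor 1.0760260714435186 mat z 0.007165318247517081
```

```bash
cat >> h.py <<'E'
TY=-0.263; TB=np.array([.5388,.0016]); PY=-.199; PC=np.array([.4475,-.2806]); MY=-.18; MC=np.array([.4974,.3052])
def fr(c,a,x,y): return c+np.array([x*np.cos(a)-y*np.sin(a),x*np.sin(a)+y*np.cos(a)])
def go(*wps):   # waypoints (x,y,z[,yaw of tool x]) -> tool-frame deltas from measured pose (turn applies last)
    from plant import r
    s=r.get_state();R=Ro.from_quat(s["eef_rot"]);p=s["tool_pos"];X=R.as_matrix()[:,0];th=np.arctan2(X[1],X[0])
    print("t %.2f"%s["clock"],"p",p.round(4),"yaw %.4f"%th,"tilt",(R.as_matrix()[:2,2]).round(4),"open %.3f"%s["opening"],"ff %.1f"%s["finger_force"],"F",s["contact_force"].round(1),"q7 %.2f"%s["q"][6])
    for w in wps:
        d=np.array(w[:3])-p;yw=w[3] if len(w)>3 else th
        c,k=np.cos(th),np.sin(th)
        print("  d tool",np.round([d[0]*c+d[1]*k,d[0]*k-d[1]*c,-d[2]],4),"turn z %.4f"%-(yw-th));p=np.array(w[:3]);th=yw
E
python3 - <<'E'
from h import *
T=pickle.load(open("top.pkl","rb"));S=pickle.load(open("side.pkl","rb"))
for n,d in(("top",T),("side",S)):
    X=cloud(d).reshape(-1,3);X=X[(d["z_map"].ravel()>0)]
    e=(X[:,:2]-PC);c,s=np.cos(PY),np.sin(PY);x=e[:,0]*c+e[:,1]*s;y=-e[:,0]*s+e[:,1]*c
    for a in range(40,200,10):
        m=(x>a)&(x<=a+10)&(abs(y)<42);print(n,a,m.sum(),X[m,2].max().round(3) if m.any() else None)
yaw=np.pi/2+TY;print("yaw",yaw)
rp=[.5032,.0423]
go((.2493,-.5724,.2379,yaw),(*rp,.2),(*rp,.054))
E
```

```text
top 40 0 None
top 50 0 None
top 60 0 None
top 70 0 None
top 80 0 None
top 90 0 None
top 100 0 None
top 110 0 None
top 120 0 None
top 130 0 None
top 140 0 None
top 150 0 None
top 160 0 None
top 170 0 None
top 180 0 None
top 190 0 None
side 40 0 None
side 50 0 None
side 60 0 None
side 70 0 None
side 80 0 None
side 90 0 None
side 100 0 None
side 110 0 None
side 120 0 None
side 130 0 None
side 140 0 None
side 150 0 None
side 160 0 None
side 170 0 None
side 180 0 None
side 190 0 None
yaw 1.3077963267948967
t 0.10 p [ 0.2493 -0.5725  0.238 ] yaw 0.4109 tilt [-0.0008  0.0015] open 0.999 ff 0.0 F [0.7 0.  0.3] q7 -0.22
  d tool [-0.     -0.0001  0.0001] turn z -0.8969
  d tool [0.6596 0.0854 0.0379] turn z -0.0000
  d tool [0.    0.    0.146] turn z -0.0000
```

Emit:
servo_tool(
  translation=[
    [0,0,0],
    [0,0,0],
    [0,0,0],
    [0,0,0],
    [0,0,0],
    [0,0,0],
  ],
  turn=[
    [0,0,-0.15],
    [0,0,-0.15],
    [0,0,-0.15],
    [0,0,-0.15],
    [0,0,-0.15],
    [0,0,-0.147],
  ],
  grip=0.66,
  grip_force=15,
)

```text
clock: 0.85
tool_pos: [0.2493, -0.5727, 0.2382]
eef_rot: [0.792, 0.61, 0.0, -0.001]
contact_force: [0.6, 0.2, 0.2]
opening: 0.662
finger_force: 0.0
```

Emit:
servo_tool(
  translation=[
    [0.03,0.004,0],
    [0.05,0.006,0],
    [0.05,0.007,0],
    [0.05,0.007,0],
    [0.05,0.007,0],
    [0.05,0.007,0],
    [0.05,0.007,0],
    [0.05,0.007,0],
    [0.05,0.007,0],
    [0.05,0.007,0],
  ],
  turn=[
    [0,0,0],
    [0,0,0],
    [0,0,0],
    [0,0,0],
    [0,0,0],
    [0,0,0],
    [0,0,0],
    [0,0,0],
    [0,0,0],
    [0,0,0],
  ],
)

```text
clock: 2.1
tool_pos: [0.4385, -0.1252, 0.2386]
eef_rot: [0.794, 0.608, -0.0, -0.0]
contact_force: [0.1, -0.6, -0.5]
opening: 0.66
finger_force: 0.0
```

Emit:
servo_tool(
  translation=[
    [0.05,0.006,0],
    [0.05,0.006,0],
    [0.04,0.004,0.01],
    [0.02,0.003,0.01],
    [0,0,0.01],
    [0,0,0],
  ],
  turn=[
    [0,0,0],
    [0,0,0],
    [0,0,0],
    [0,0,0],
    [0,0,0],
    [0,0,0],
  ],
)

```text
clock: 2.85
tool_pos: [0.4968, 0.0213, 0.2078]
eef_rot: [0.794, 0.608, -0.002, -0.0]
contact_force: [-0.7, 0.2, -0.0]
opening: 0.661
finger_force: 0.0
```

```bash
python3 - <<'E'
from h import *
T=pickle.load(open("top.pkl","rb"));S=pickle.load(open("side.pkl","rb"))
for n,d in(("top",T),("side",S)):
    X=cloud(d).reshape(-1,3);X=X[(d["z_map"].ravel()>0)]
    e=(X[:,:2]-PC);c,s=np.cos(PY),np.sin(PY);x=e[:,0]*c+e[:,1]*s;y=-e[:,0]*s+e[:,1]*c
    print(n,[(a,float(X[m,2].max().round(3))) for a in range(40,200,10) for m in[(x>a/1e3)&(x<=a/1e3+.01)&(abs(y)<.042)] if m.any()])
yaw=1.308;rp=[.5032,.0423]
go((*rp,.2,yaw),(*rp,.054,yaw))
E
```

```text
top [(40, 0.032), (50, 0.033), (60, 0.068), (70, 0.089), (80, 0.112), (90, 0.13), (100, 0.139), (110, 0.145), (120, 0.141), (130, 0.004), (140, 0.005), (150, 0.004), (160, 0.004), (170, 0.006), (180, 0.006), (190, 0.004)]
side [(40, 0.028), (50, 0.056), (60, 0.071), (70, 0.087), (80, 0.113), (90, 0.127), (100, 0.139), (110, 0.141), (120, 0.138), (130, 0.001), (140, 0.002), (150, 0.001), (160, 0.002), (170, 0.002), (180, 0.001), (190, 0.001)]
t 2.85 p [0.4968 0.0213 0.2078] yaw 1.3066 tilt [-0.0029 -0.0015] open 0.661 ff 0.0 F [-0.7  0.2 -0. ] q7 -0.76
  d tool [0.0219 0.0007 0.0078] turn z -0.0014
  d tool [0.    0.    0.146] turn z -0.0000
```

Emit:
servo_tool(
  translation=[
    [0.012,0.0005,0.02],
    [0.01,0.0002,0.02],
    [0,0,0.02],
    [0,0,0.008],
    [0,0,0],
    [0,0,0],
  ],
  turn=[
    [0,0,0],
    [0,0,0],
    [0,0,0],
    [0,0,0],
    [0,0,0],
    [0,0,0],
  ],
)

```text
clock: 3.6
tool_pos: [0.5049, 0.0435, 0.1414]
eef_rot: [0.794, 0.608, 0.0, 0.0]
contact_force: [0.3, -0.4, 1.3]
opening: 0.659
finger_force: 0.0
```

```bash
python3 - <<'E'
from h import *
from plant import optics
go((.5032,.0423,.054,1.308))
d=optics.snapshot("side");cv2.imwrite("pics/s1.png",cv2.resize(d["img"][90:300,200:440],(800,600*210*800//(240*600)))[:,:,::-1])
E
```

```text
t 3.60 p [0.5049 0.0435 0.1414] yaw 1.3070 tilt [ 0.0012 -0.    ] open 0.659 ff 0.0 F [ 0.3 -0.4  1.3] q7 -0.86
  d tool [-0.0016 -0.0013  0.0874] turn z -0.0010
```

View pics/s1.png

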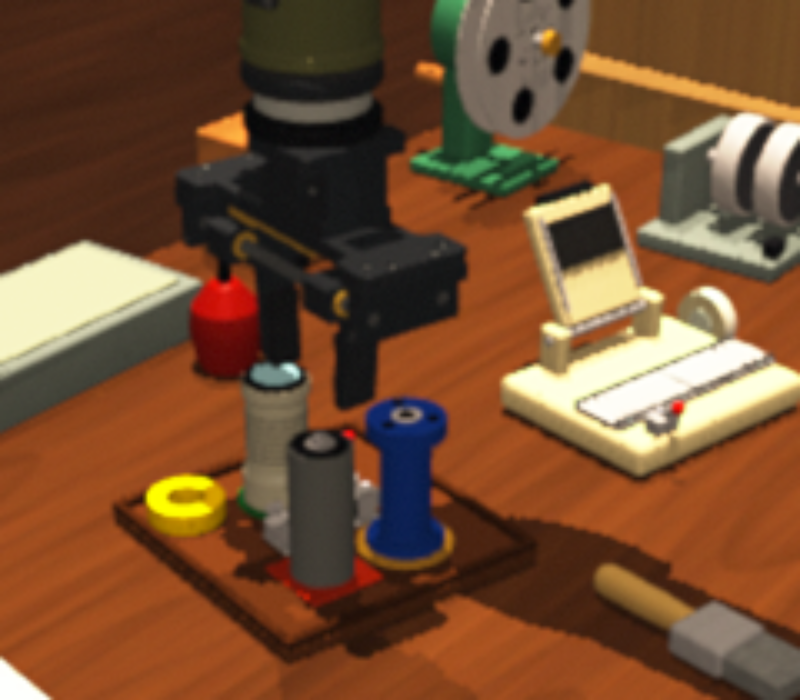

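The picture shows both fingers, at (278,330) and (355,370), above the roller at (320,440). The gripper body is long along the closing line. At the splicer I'll therefore grip the bar by its ends, so the body runs along the channel and clears the leaning arm.

Emit:
servo_tool(
  translation=[
    [-0.0016,-0.0013,0],
    [0,0,0.015],
    [0,0,0.02],
    [0,0,0.02],
    [0,0,0.02],
    [0,0,0.012],
    [0,0,0],
  ],
  turn=[
    [0,0,0],
    [0,0,0],
    [0,0,0],
    [0,0,0],
    [0,0,0],
    [0,0,0],
    [0,0,0],
  ],
)

```text
clock: 4.53
tool_pos: [0.5024, 0.0427, 0.0533]
eef_rot: [0.794, 0.608, -0.001, -0.0]
contact_force: [0.3, -0.3, 0.1]
opening: 0.661
finger_force: 0.0
```

Emit:
servo_tool(
  translation=[
    [0,0,0],
    [0,0,0],
    [0,0,0],
    [0,0,0],
    [0,0,0],
    [0,0,0],
  ],
  turn=[
    [0,0,0],
    [0,0,0],
    [0,0,0],
    [0,0,0],
    [0,0,0],
    [0,0,0],
  ],
  grip=0.3,
)

```text
clock: 5.28
tool_pos: [0.5032, 0.0427, 0.0543]
eef_rot: [0.794, 0.608, 0.0, 0.0]
contact_force: [-0.2, 0.3, 6.6]
opening: 0.448
finger_force: 15.0
```

```bash
python3 - <<'E'
from h import *
go((.5032,.0423,.105,1.308),(*fr(MC,MY,-.08,-.025),.105,1.308))
print(fr(MC,MY,-.08,-.025),fr(MC,MY,0,.028),fr(MC,MY,.08,-.025))
E
```

```text
t 5.28 p [0.5032 0.0427 0.0543] yaw 1.3077 tilt [0.0011 0.    ] open 0.448 ff 15.0 F [-0.2  0.3  6.6] q7 -0.93
  d tool [-0.0004  0.0001 -0.0507] turn z -0.0003
  d tool [ 0.2208 -0.1516 -0.    ] turn z -0.0000
[0.41421677 0.29492627] [0.50241283 0.33274762] [0.57163176 0.26628154]
```

Emit:
servo_tool(
  translation=[
    [0,0,-0.01],
    [0,0,-0.02],
    [0,0,-0.02],
    [0.02,-0.014,0],
    [0.033,-0.023,0],
    [0.04,-0.027,0],
    [0.04,-0.027,0],
    [0.04,-0.027,0],
    [0.03,-0.02,0],
    [0.0178,-0.0136,0],
  ],
  turn=[
    [0,0,0],
    [0,0,0],
    [0,0,0],
    [0,0,0],
    [0,0,0],
    [0,0,0],
    [0,0,0],
    [0,0,0],
    [0,0,0],
    [0,0,0],
  ],
)

```text
clock: 6.52
tool_pos: [0.4127, 0.2978, 0.1041]
eef_rot: [0.793, 0.609, 0.0, -0.001]
contact_force: [-0.7, -0.2, 0.1]
opening: 0.448
finger_force: 15.0
```

Emit:
servo_tool(
  translation=[
    [0,0,0.015],
    [0,0,0.02],
    [0,0,0.014],
    [0,0,0.006],
    [0,0,0],
    [0,0,0],
  ],
  turn=[
    [0,0,0],
    [0,0,0],
    [0,0,0],
    [0,0,0],
    [0,0,0],
    [0,0,0],
  ],
)

```text
clock: 7.28
tool_pos: [0.4141, 0.2954, 0.0491]
eef_rot: [0.794, 0.608, 0.0, 0.0]
contact_force: [-0.6, 0.5, -1.5]
opening: 0.447
finger_force: 15.0
```

```bash
python3 - <<'E'
from h import *
go((*fr(MC,MY,-.08,-.025),.0443,1.308))
E
```

```text
t 7.28 p [0.4141 0.2954 0.0491] yaw 1.3076 tilt [0.0006 0.0004] open 0.447 ff 15.0 F [-0.6  0.5 -1.5] q7 -1.32
  d tool [-0.0004  0.0002  0.0048] turn z -0.0004
```

Emit:
servo_tool(
  translation=[
    [0,0,0.002],
    [0,0,0.002],
    [0,0,0.001],
    [0,0,0],
    [0,0,0],
  ],
  turn=[
    [0,0,0],
    [0,0,0],
    [0,0,0],
    [0,0,0],
    [0,0,0],
  ],
)

```text
clock: 7.9
tool_pos: [0.4139, 0.2954, 0.0443]
eef_rot: [0.794, 0.608, 0.0, 0.0]
contact_force: [-0.8, -0.1, 6.2]
opening: 0.452
finger_force: 15.0
```

Emit:
servo_tool(
  translation=[
    [0,0,0],
    [0,0,0],
    [0,0,0],
    [0,0,-0.01],
    [0,0,-0.03],
    [0,0,-0.04],
    [0,0,-0.04],
    [0,0,-0.02],
    [0,0,0],
  ],
  turn=[
    [0,0,0],
    [0,0,0],
    [0,0,0],
    [0,0,0],
    [0,0,0],
    [0,0,0],
    [0,0,0],
    [0,0,0],
    [0,0,0],
  ],
  grip=0.72,
)

```text
clock: 9.02
tool_pos: [0.4146, 0.2958, 0.1855]
eef_rot: [0.794, 0.608, 0.002, -0.0]
contact_force: [-0.6, -0.4, 0.2]
opening: 0.721
finger_force: 0.0
```

```bash
python3 - <<'E'
from h import *
sp=[.4858,-.0165]
go((*sp,.18,1.308),(*sp,.076,1.308))
E
```

```text
t 9.03 p [0.4146 0.2958 0.1855] yaw 1.3074 tilt [0.0031 0.0024] open 0.721 ff 0.0 F [-0.6 -0.4  0.2] q7 -1.25
  d tool [-0.283   0.15    0.0055] turn z -0.0006
  d tool [0.    0.    0.104] turn z -0.0000
```

Emit:
servo_tool(
  translation=[
    [-0.025,0.013,0],
    [-0.04,0.021,0],
    [-0.045,0.024,0],
    [-0.045,0.024,0],
    [-0.045,0.024,0],
    [-0.04,0.021,0],
    [-0.028,0.015,0],
    [-0.015,0.008,0.006],
    [0,0,0],
    [0,0,0],
  ],
  turn=[
    [0,0,0],
    [0,0,0],
    [0,0,0],
    [0,0,0],
    [0,0,0],
    [0,0,0],
    [0,0,0],
    [0,0,0],
    [0,0,0],
    [0,0,0],
  ],
)

```text
clock: 10.28
tool_pos: [0.4847, -0.0151, 0.1774]
eef_rot: [0.793, 0.609, 0.0, -0.001]
contact_force: [-0.4, 1.1, -1.1]
opening: 0.717
finger_force: 0.0
```

```bash
python3 - <<'E'
from h import *
sp=[.4858,-.0165]
go((*sp,.076,1.308))
E
```

```text
t 10.28 p [ 0.4847 -0.0151  0.1774] yaw 1.3104 tilt [-0.0007  0.0011] open 0.717 ff 0.0 F [-0.4  1.1 -1.1] q7 -0.70
  d tool [-0.0011  0.0014  0.1014] turn z 0.0024
```

Emit:
servo_tool(
  translation=[
    [-0.001,0.0014,0.015],
    [0,0,0.025],
    [0,0,0.025],
    [0,0,0.022],
    [0,0,0.011],
    [0,0,0.003],
    [0,0,0],
  ],
  turn=[
    [0,0,0],
    [0,0,0],
    [0,0,0],
    [0,0,0],
    [0,0,0],
    [0,0,0],
    [0,0,0],
  ],
)

```text
clock: 11.15
tool_pos: [0.4864, -0.018, 0.0769]
eef_rot: [0.794, 0.608, 0.0, 0.0]
contact_force: [0.4, -0.4, 0.0]
opening: 0.722
finger_force: 0.0
```

Emit:
servo_tool(
  translation=[
    [0,0,0],
    [0,0,0],
    [0,0,0],
    [0,0,0],
    [0,0,0],
    [0,0,0],
  ],
  turn=[
    [0,0,0],
    [0,0,0],
    [0,0,0],
    [0,0,0],
    [0,0,0],
    [0,0,0],
  ],
  grip=0.4,
)

```text
clock: 11.9
tool_pos: [0.4864, -0.0182, 0.0772]
eef_rot: [0.794, 0.608, 0.0, 0.0]
contact_force: [-1.2, 0.1, 5.8]
opening: 0.549
finger_force: 14.9
```

```bash
python3 - <<'E'
from h import *
m=fr(MC,MY,0,.028)
from plant import r
p=r.get_state()["tool_pos"]
go((*p[:2],p[2]+.05,1.308),(*m,p[2]+.05,1.308))
E
```

```text
t 11.90 p [ 0.4864 -0.0182  0.0772] yaw 1.3078 tilt [ 0.0008 -0.0001] open 0.549 ff 14.9 F [-1.2  0.1  5.8] q7 -0.79
  d tool [ 0.    0.   -0.05] turn z -0.0002
  d tool [ 0.3431 -0.0757 -0.    ] turn z -0.0000
```

Emit:
servo_tool(
  translation=[
    [0,0,-0.01],
    [0,0,-0.02],
    [0,0,-0.02],
    [0.025,-0.0055,0],
    [0.045,-0.01,0],
    [0.05,-0.011,0],
    [0.05,-0.011,0],
    [0.05,-0.011,0],
    [0.05,-0.011,0],
    [0.043,-0.01,0],
  ],
  turn=[
    [0,0,0],
    [0,0,0],
    [0,0,0],
    [0,0,0],
    [0,0,0],
    [0,0,0],
    [0,0,0],
    [0,0,0],
    [0,0,0],
    [0,0,0],
  ],
)

```text
clock: 13.15
tool_pos: [0.5, 0.3042, 0.127]
eef_rot: [0.793, 0.609, 0.0, -0.0]
contact_force: [1.1, -0.5, -2.0]
opening: 0.554
finger_force: 15.0
```

Emit:
servo_tool(
  translation=[
    [0.023,-0.005,0],
    [0.007,-0.0012,0.008],
    [0,0,0.02],
    [0,0,0.018],
    [0,0,0.008],
    [0,0,0],
    [0,0,0],
  ],
  turn=[
    [0,0,0],
    [0,0,0],
    [0,0,0],
    [0,0,0],
    [0,0,0],
    [0,0,0],
    [0,0,0],
  ],
)

```text
clock: 14.02
tool_pos: [0.5027, 0.3328, 0.0732]
eef_rot: [0.794, 0.608, 0.0, 0.0]
contact_force: [-0.8, 0.8, -1.4]
opening: 0.552
finger_force: 15.0
```

```bash
python3 - <<'E'
from h import *
go((*fr(MC,MY,0,.028),.0672,1.308))
E
```

```text
t 14.03 p [0.5027 0.3328 0.0732] yaw 1.3075 tilt [0.0008 0.0005] open 0.552 ff 15.0 F [-0.8  0.8 -1.4] q7 -1.19
  d tool [-0.0001 -0.0002  0.006 ] turn z -0.0005
```

Emit:
servo_tool(
  translation=[
    [0,0,0.002],
    [0,0,0.002],
    [0,0,0.002],
    [0,0,0],
    [0,0,0],
  ],
  turn=[
    [0,0,0],
    [0,0,0],
    [0,0,0],
    [0,0,0],
    [0,0,0],
  ],
)

```text
clock: 14.65
tool_pos: [0.5024, 0.333, 0.0673]
eef_rot: [0.794, 0.608, 0.0, -0.0]
contact_force: [-1.5, 0.7, 4.7]
opening: 0.553
finger_force: 14.9
```

Emit:
servo_tool(
  translation=[
    [0,0,0],
    [0,0,0],
    [0,0,0],
    [0,0,-0.01],
    [0,0,-0.03],
    [0,0,-0.04],
    [0,0,-0.025],
    [0,0,-0.01],
    [0,0,0],
  ],
  turn=[
    [0,0,0],
    [0,0,0],
    [0,0,0],
    [0,0,0],
    [0,0,0],
    [0,0,0],
    [0,0,0],
    [0,0,0],
    [0,0,0],
  ],
  grip=0.66,
)

```text
clock: 15.78
tool_pos: [0.5024, 0.3327, 0.1821]
eef_rot: [0.794, 0.608, 0.0, 0.0]
contact_force: [0.4, 0.3, 0.2]
opening: 0.657
finger_force: 0.0
```

```bash
python3 - <<'E'
from h import *
l=[.5835,-.0093]
go((*l,.19,1.308),(*l,.054,1.308))
E
```

```text
t 15.78 p [0.5024 0.3327 0.1821] yaw 1.3078 tilt [0.0008 0.0004] open 0.657 ff 0.0 F [0.4 0.3 0.2] q7 -1.14
  d tool [-0.3091  0.1672 -0.0079] turn z -0.0002
  d tool [0.    0.    0.136] turn z -0.0000
```

Emit:
servo_tool(
  translation=[
    [-0.025,0.013,-0.008],
    [-0.045,0.024,0],
    [-0.05,0.027,0],
    [-0.05,0.027,0],
    [-0.05,0.027,0],
    [-0.045,0.025,0],
    [-0.03,0.016,0],
    [-0.014,0.008,0],
    [0,0,0],
    [0,0,0],
  ],
  turn=[
    [0,0,0],
    [0,0,0],
    [0,0,0],
    [0,0,0],
    [0,0,0],
    [0,0,0],
    [0,0,0],
    [0,0,0],
    [0,0,0],
    [0,0,0],
  ],
)

```text
clock: 17.02
tool_pos: [0.5828, -0.0066, 0.1895]
eef_rot: [0.793, 0.609, 0.0, -0.001]
contact_force: [1.3, 0.1, -0.2]
opening: 0.659
finger_force: 0.0
```

```bash
python3 - <<'E'
from h import *
l=[.5835,-.0093]
go((*l,.054,1.308))
E
```

```text
t 17.02 p [ 0.5828 -0.0066  0.1895] yaw 1.3108 tilt [-0.0006  0.0016] open 0.659 ff 0.0 F [ 1.3  0.1 -0.2] q7 -0.60
  d tool [-0.0024  0.0014  0.1355] turn z 0.0028
```

Emit:
servo_tool(
  translation=[
    [-0.001,0.001,0.02],
    [0,0,0.03],
    [0,0,0.03],
    [0,0,0.03],
    [0,0,0.018],
    [0,0,0.007],
    [0,0,0],
    [0,0,0],
  ],
  turn=[
    [0,0,0],
    [0,0,0],
    [0,0,0],
    [0,0,0],
    [0,0,0],
    [0,0,0],
    [0,0,0],
    [0,0,0],
  ],
)

```text
clock: 18.02
tool_pos: [0.5846, -0.0102, 0.0557]
eef_rot: [0.794, 0.608, 0.001, 0.001]
contact_force: [-0.4, -0.1, 0.0]
opening: 0.662
finger_force: 0.0
```

Emit:
servo_tool(
  translation=[
    [0,0,0],
    [0,0,0],
    [0,0,0],
    [0,0,0],
    [0,0,0],
    [0,0,0],
  ],
  turn=[
    [0,0,0],
    [0,0,0],
    [0,0,0],
    [0,0,0],
    [0,0,0],
    [0,0,0],
  ],
  grip=0.3,
)

```text
clock: 18.77
tool_pos: [0.5841, -0.0103, 0.0552]
eef_rot: [0.794, 0.608, 0.0, 0.0]
contact_force: [-1.5, -0.4, 6.4]
opening: 0.485
finger_force: 15.0
```

```bash
python3 - <<'E'
from h import *
m=fr(MC,MY,.08,-.025)
from plant import r
p=r.get_state()["tool_pos"]
go((*p[:2],p[2]+.05,1.308),(*m,p[2]+.05,1.308))
E
```

```text
t 18.77 p [ 0.5841 -0.0103  0.0552] yaw 1.3078 tilt [ 0.0006 -0.0001] open 0.485 ff 15.0 F [-1.5 -0.4  6.4] q7 -0.68
  d tool [ 0.    0.   -0.05] turn z -0.0002
  d tool [ 0.2639 -0.0839 -0.    ] turn z -0.0000
```

The opening reads 42.7 mm, so the pads have caught the 44 mm eyepiece. I'll regrip lower, on the body.

Emit:
servo_tool(
  translation=[
    [0,0,0],
    [0,0,0],
    [0,0,0.004],
    [0,0,0.006],
    [0,0,0.002],
    [0,0,0],
    [0,0,0],
  ],
  turn=[
    [0,0,0],
    [0,0,0],
    [0,0,0],
    [0,0,0],
    [0,0,0],
    [0,0,0],
    [0,0,0],
  ],
  grip=0.66,
)

```text
clock: 19.65
tool_pos: [0.5839, -0.0104, 0.0428]
eef_rot: [0.794, 0.608, 0.0, 0.0]
contact_force: [1.0, 0.4, -0.2]
opening: 0.661
finger_force: 0.0
```

Emit:
servo_tool(
  translation=[
    [0,0,0],
    [0,0,0],
    [0,0,0],
    [0,0,0],
    [0,0,0],
    [0,0,0],
  ],
  turn=[
    [0,0,0],
    [0,0,0],
    [0,0,0],
    [0,0,0],
    [0,0,0],
    [0,0,0],
  ],
  grip=0.3,
)

```text
clock: 20.4
tool_pos: [0.5838, -0.0104, 0.0428]
eef_rot: [0.794, 0.608, -0.0, -0.0]
contact_force: [-1.6, -0.4, 1.4]
opening: 0.451
finger_force: 14.6
```

Emit:
servo_tool(
  translation=[
    [0,0,-0.01],
    [0,0,-0.02],
    [0,0,-0.02],
    [0.02,-0.006,0],
    [0.04,-0.013,0],
    [0.048,-0.015,0],
    [0.05,-0.016,0],
    [0.048,-0.015,0],
    [0.035,-0.011,0],
    [0.023,-0.008,0],
  ],
  turn=[
    [0,0,0],
    [0,0,0],
    [0,0,0],
    [0,0,0],
    [0,0,0],
    [0,0,0],
    [0,0,0],
    [0,0,0],
    [0,0,0],
    [0,0,0],
  ],
)

```text
clock: 21.65
tool_pos: [0.5708, 0.2694, 0.0931]
eef_rot: [0.793, 0.609, 0.001, -0.001]
contact_force: [0.0, -0.2, -1.9]
opening: 0.446
finger_force: 14.7
```

Emit:
servo_tool(
  translation=[
    [0,0,0.015],
    [0,0,0.02],
    [0,0,0.014],
    [0,0,0.006],
    [0,0,0],
    [0,0,0],
  ],
  turn=[
    [0,0,0],
    [0,0,0],
    [0,0,0],
    [0,0,0],
    [0,0,0],
    [0,0,0],
  ],
)

```text
clock: 22.4
tool_pos: [0.5719, 0.2664, 0.0382]
eef_rot: [0.794, 0.608, 0.001, 0.0]
contact_force: [-0.0, -0.3, -2.2]
opening: 0.451
finger_force: 14.7
```

```bash
python3 - <<'E'
from h import *
go((*fr(MC,MY,.08,-.025),.0328,1.308))
E
```

```text
t 22.40 p [0.5719 0.2664 0.0382] yaw 1.3076 tilt [0.001  0.0005] open 0.451 ff 14.7 F [-0.  -0.3 -2.2] q7 -1.02
  d tool [-0.0002 -0.0002  0.0054] turn z -0.0004
```

Emit:
servo_tool(
  translation=[
    [0,0,0.002],
    [0,0,0.002],
    [0,0,0.0015],
    [0,0,0],
    [0,0,0],
  ],
  turn=[
    [0,0,0],
    [0,0,0],
    [0,0,0],
    [0,0,0],
    [0,0,0],
  ],
)

```text
clock: 23.02
tool_pos: [0.5714, 0.2665, 0.0328]
eef_rot: [0.794, 0.608, 0.0, 0.0]
contact_force: [-2.4, -0.1, 5.0]
opening: 0.447
finger_force: 14.7
```

Emit:
servo_tool(
  translation=[
    [0,0,0],
    [0,0,0],
    [0,0,0],
    [0,0,-0.01],
    [0,0,-0.03],
    [0,0,-0.04],
    [0,0,-0.04],
    [0,0,-0.03],
    [0,0,-0.01],
    [0,0,0],
  ],
  turn=[
    [0,0,0],
    [0,0,0],
    [0,0,0],
    [0,0,0],
    [0,0,0],
    [0,0,0],
    [0,0,0],
    [0,0,0],
    [0,0,0],
    [0,0,0],
  ],
  grip=0.66,
)

```text
clock: 24.28
tool_pos: [0.5714, 0.2664, 0.1924]
eef_rot: [0.794, 0.608, 0.0, 0.0]
contact_force: [-0.7, -0.1, -0.0]
opening: 0.658
finger_force: 0.0
```

```bash
python3 - <<'E'
from h import *
from plant import optics
go()
o=[]
for n in("top","side"):
    d=optics.snapshot(n);pickle.dump(d,open(n+"1.pkl","wb"))
T=pickle.load(open("top1.pkl","rb"));S=pickle.load(open("side1.pkl","rb"))
cv2.imwrite("pics/c1.png",cv2.resize(T["img"][140:275,245:380],(590,590),interpolation=cv2.INTER_CUBIC)[:,:,::-1])
cv2.imwrite("pics/c1s.png",cv2.resize(S["img"][180:400,130:370],(654,600),interpolation=cv2.INTER_CUBIC)[:,:,::-1])
E
```

```text
t 24.27 p [0.5714 0.2664 0.1924] yaw 1.3078 tilt [0.0006 0.0002] open 0.658 ff 0.0 F [-0.7 -0.1 -0. ] q7 -0.96
```

View pics/c1.png

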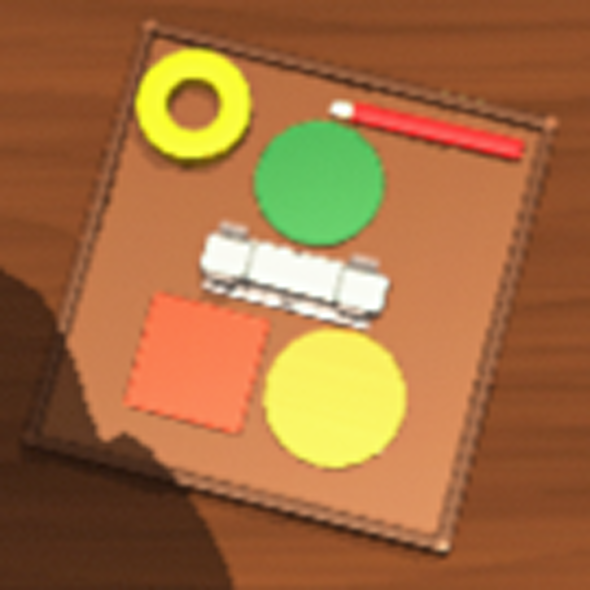

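View pics/c1s.png

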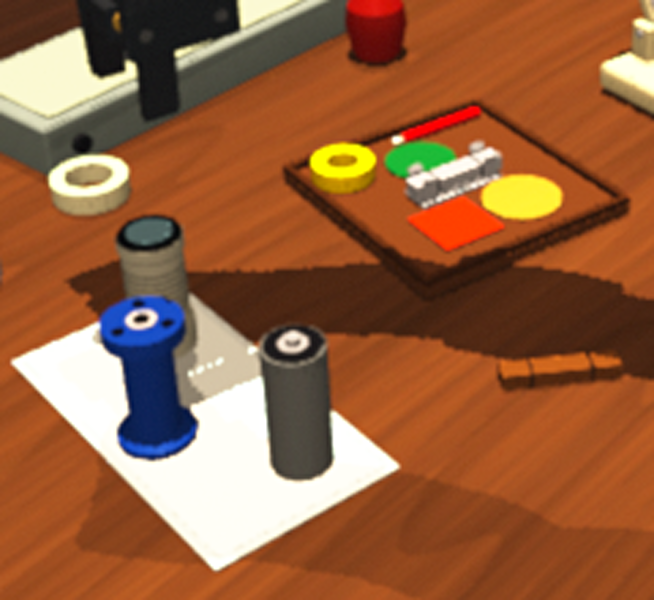

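Top crop: green pad centre at (320,183), brass (335,398), red (198,362), bar spanning about (205,255)–(387,295). Side crop: all three stand upright on the mat and the bar is still in its clip.

```bash
python3 - <<'E'
from h import *
T=pickle.load(open("top1.pkl","rb"));S=pickle.load(open("side1.pkl","rb"))
s=135/590
t=lambda u,v:(244.5+(u+.5)*s,139.5+(v+.5)*s)
q=lambda u,v:(129.5+(u+.5)/2.725,179.5+(v+.5)/2.727)
for n,a,b,xy in(("loupe_pad",(320,183),(421,161),(.046,0)),("spool_pad",(335,398),(521,196),0),("roller_pad",(198,362),(456,223),0)):
    print(n,tri([(T,t(*a)),(S,q(*b))]).round(4),ray(T,*t(*a),.013).round(4),ray(S,*q(*b),.013).round(4))
print("bar",[ray(T,*t(*c),.027).round(4) for c in[(296,272),(206,255),(385,293),(248,268),(347,288)]])
# image-code pads, top view
hsv=cv2.cvtColor(T["img"],cv2.COLOR_RGB2HSV)
for n,lo,hi in(("green",(45,80,60),(80,255,255)),("brass",(20,110,120),(32,255,255)),("red",(2,150,180),(9,255,255))):
  for nm,d,box in(("top",T,(140,275,245,380)),("side",S,(210,290,230,370))):
    h=cv2.cvtColor(d["img"],cv2.COLOR_RGB2HSV);m=cv2.inRange(h,lo,hi);k=np.zeros_like(m);a=box;k[a[0]:a[1],a[2]:a[3]]=m[a[0]:a[1],a[2]:a[3]]
    cs=sorted(cv2.findContours(k,0,1)[0],key=cv2.contourArea)[-2:]
    for c in cs[::-1]:
        M=cv2.moments(c)
        if M["m00"]>60:print(n,nm,M["m00"],ray(d,M["m10"]/M["m00"],M["m01"]/M["m00"],.013).round(4))
# bar from depth: points z .02-.032 near
X=np.vstack([cloud(d)[d["z_map"]>0] for d in(T,S)])
e=X[:,:2]-TB;c,k=np.cos(TY),np.sin(TY);x=e[:,0]*c+e[:,1]*k;y=-e[:,0]*k+e[:,1]*c
m=(abs(x)<.02)&(abs(y)<.06)&(X[:,2]>.02)
print("bar depth n",m.sum(),"x",np.percentile(x[m],[2,50,98]),"y",np.percentile(y[m],[1,50,99]),"z",np.percentile(X[m,2],[5,50,95]))
for z0,o in((.091,None),):
  for n,p in(("roller",(-.08,-.025)),("spool",(0,.028)),("loupe",(.08,-.025))):
    g=fr(MC,MY,*p);
    for nm,d in(("top",T),("side",S)):
        Y=cloud(d)[d["z_map"]>0];w=Y[(np.hypot(*(Y[:,:2]-g).T)<.03)&(Y[:,2]>.083)]
        print(n,g.round(4),nm,len(w),((w.min(0)+w.max(0))/2).round(4))
E
```

```text
loupe_pad [ 0.5828 -0.0115  0.0101] [ 0.5827 -0.011   0.013 ] [ 0.5786 -0.008   0.013 ]
spool_pad [ 0.4858 -0.017   0.0116] [ 0.4858 -0.0168  0.013 ] [ 0.4842 -0.0154  0.013 ]
roller_pad [0.5021 0.0423 0.0107] [0.5023 0.0426 0.013 ] [0.4989 0.0449 0.013 ]
bar [array([ 5.387e-01, -4.000e-04,  2.700e-02]), array([0.5466, 0.0385, 0.027 ]), array([ 0.529 , -0.0387,  0.027 ]), array([0.5406, 0.0204, 0.027 ]), array([ 0.5314, -0.0224,  0.027 ])]
green top 612.0 [ 0.5827 -0.0105  0.013 ]
green side 183.0 [ 0.5851 -0.0108  0.013 ]
brass top 775.0 [ 0.486  -0.0166  0.013 ]
brass top 517.5 [0.6193 0.0451 0.013 ]
brass side 346.0 [ 0.4836 -0.0149  0.013 ]
brass side 337.0 [0.6216 0.0371 0.013 ]
red top 729.5 [0.5023 0.0431 0.013 ]
red side 381.0 [0.5002 0.0444 0.013 ]
bar depth n 701 x [-0.01242479 -0.00168488  0.01025307] y [-0.03909274  0.00029712  0.03950529] z [0.02159313 0.02684755 0.0322791 ]Traceback (most recent call last):
  File "<stdin>", line 28, in <module>
    return umr_minimum(a, axis, None, out, keepdims, initial, where)
ValueError: zero-size array to reduction operation minimum which has no identity
```

Emit:
servo_tool(
  translation=[
    [0,0,0],
    [0,0,0],
    [0,0,0],
    [0,0,0],
    [0,0,0],
    [0,0,0],
    [0,0,0],
    [0,0,0],
    [0,0,0],
    [0,0,0],
  ],
  turn=[
    [0,0,0.17],
    [0,0,0.17],
    [0,0,0.17],
    [0,0,0.17],
    [0,0,0.17],
    [0,0,0.17],
    [0,0,0.17],
    [0,0,0.17],
    [0,0,0.17],
    [0,0,0.041],
  ],
  grip=1.0,
)

```text
clock: 25.62
tool_pos: [0.5706, 0.2661, 0.1907]
eef_rot: [0.991, -0.131, -0.001, 0.001]
contact_force: [-0.2, 0.7, -0.3]
opening: 1.001
finger_force: 0.0
```

```bash
python3 - <<'E'
from h import *
b=[.5384,.0014]
go((*b,.12,-.263),(*b,.0185,-.263))
E
```

```text
t 25.62 p [0.5706 0.2661 0.1907] yaw -0.2634 tilt [-0.0021 -0.002 ] open 1.001 ff 0.0 F [-0.2  0.7 -0.3] q7 -2.15
  d tool [0.0378 0.264  0.0707] turn z -0.0004
  d tool [ 0.     -0.      0.1015] turn z -0.0000
```

Emit:
servo_tool(
  translation=[
    [0.004,0.024,0],
    [0.006,0.042,0],
    [0.007,0.05,0.01],
    [0.007,0.05,0.015],
    [0.006,0.045,0.015],
    [0.005,0.033,0.015],
    [0.003,0.02,0.015],
    [0,0,0],
    [0,0,0],
  ],
  turn=[
    [0,0,0],
    [0,0,0],
    [0,0,0],
    [0,0,0],
    [0,0,0],
    [0,0,0],
    [0,0,0],
    [0,0,0],
    [0,0,0],
  ],
)

```text
clock: 26.75
tool_pos: [0.5397, 0.003, 0.1223]
eef_rot: [0.991, -0.13, 0.0, -0.0]
contact_force: [-0.7, 0.4, 0.5]
opening: 1.001
finger_force: 0.0
```

```bash
python3 - <<'E'
from h import *
b=[.5384,.0014]
go((*b,.045,-.263),(*b,.0185,-.263))
E
```

```text
t 26.75 p [0.5397 0.003  0.1223] yaw -0.2611 tilt [0.0003 0.001 ] open 1.001 ff 0.0 F [-0.7  0.4  0.5] q7 -1.74
  d tool [-0.0009  0.0019  0.0773] turn z 0.0019
  d tool [ 0.     -0.      0.0265] turn z -0.0000
```

Down to just above the bar, then fine-check before enclosing its ends.

Emit:
servo_tool(
  translation=[
    [-0.0008,0.0016,0.02],
    [0,0,0.025],
    [0,0,0.02],
    [0,0,0.012],
    [0,0,0],
    [0,0,0],
  ],
  turn=[
    [0,0,0],
    [0,0,0],
    [0,0,0],
    [0,0,0],
    [0,0,0],
    [0,0,0],
  ],
)

```text
clock: 27.5
tool_pos: [0.5389, 0.0006, 0.0459]
eef_rot: [0.991, -0.131, 0.001, -0.0]
contact_force: [-0.5, -0.3, 0.2]
opening: 1.002
finger_force: 0.0
```

```bash
python3 - <<'E'
from h import *
from plant import optics
b=[.5384,.0014]
go((*b,.0185,-.263))
d=optics.snapshot("side");cv2.imwrite("pics/s2.png",cv2.resize(d["img"][190:290,230:370],(784,560),interpolation=cv2.INTER_CUBIC)[:,:,::-1])
E
```

```text
t 27.50 p [0.5389 0.0006 0.0459] yaw -0.2626 tilt [0.0014 0.0001] open 1.002 ff 0.0 F [-0.5 -0.3  0.2] q7 -1.73
  d tool [-0.0006 -0.0006  0.0274] turn z 0.0004
```

View pics/s2.png

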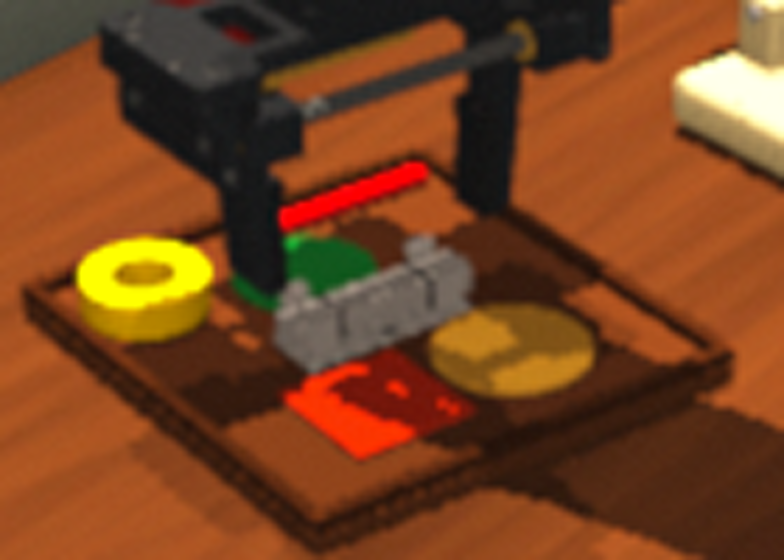

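The fingers straddle the bar, with tips at (265,285) and (485,205) and the bar from (278,335) to (470,280). I'll check the end margins by projecting the model onto the picture.

```bash
python3 - <<'E'
from h import *
S=pickle.load(open("side1.pkl","rb"))
k=lambda X:((proj(S,X)-[229.5,189.5])*5.6).round(0)
b=np.array([.5384,.0014]);f=np.array([.5389,.0006])
for y in(.04,-.04):print("bar",y,[k([*fr(b,TY,x,y),z]) for x,z in((-.008,.027),(-.008,.015))])
for y in(.044,-.044):print("fin",y,k([*fr(f,TY,-.009,y),.0459]))
for y in(.0615,-.0615):print("back",y,k([*fr(f,TY,-.009,y),.0459]))
E
```

```text
bar 0.04 [array([294., 329.]), array([295., 357.])]
bar -0.04 [array([468., 264.]), array([468., 291.])]
fin 0.044 [285. 288.]
fin -0.044 [479. 217.]
back 0.0615 [245. 303.]
back -0.0615 [515. 204.]
```

Emit:
servo_tool(
  translation=[
    [-0.0004,-0.0004,0],
    [0,0,0.006],
    [0,0,0.006],
    [0,0,0.002],
    [0,0,0],
  ],
  turn=[
    [0,0,0],
    [0,0,0],
    [0,0,0],
    [0,0,0],
    [0,0,0],
  ],
)

```text
clock: 28.18
tool_pos: [0.5377, 0.0007, 0.0309]
eef_rot: [0.991, -0.131, -0.0, 0.0]
contact_force: [0.4, 0.1, -0.5]
opening: 0.999
finger_force: 0.0
```

Emit:
servo_tool(
  translation=[
    [0,0,0.004],
    [0,0,0.004],
    [0,0,0.004],
    [0,0,0.002],
    [0,0,0],
    [0,0,0],
  ],
  turn=[
    [0,0,0],
    [0,0,0],
    [0,0,0],
    [0,0,0],
    [0,0,0],
    [0,0,0],
  ],
)

```text
clock: 28.92
tool_pos: [0.538, 0.0007, 0.0173]
eef_rot: [0.991, -0.131, 0.0, 0.0]
contact_force: [-0.0, -0.9, 0.2]
opening: 1.004
finger_force: 0.0
```

No contact. Now close.

Emit:
servo_tool(
  translation=[
    [0,0,0],
    [0,0,0],
    [0,0,0],
    [0,0,0],
    [0,0,0],
    [0,0,0],
  ],
  turn=[
    [0,0,0],
    [0,0,0],
    [0,0,0],
    [0,0,0],
    [0,0,0],
    [0,0,0],
  ],
  grip=0.75,
  grip_force=30,
)

```text
clock: 29.68
tool_pos: [0.5381, 0.0007, 0.0173]
eef_rot: [0.991, -0.131, 0.0, 0.0]
contact_force: [-0.2, 0.4, 3.3]
opening: 0.903
finger_force: 30.0
```

Emit:
servo_tool(
  translation=[
    [0,0,-0.003],
    [0,0,-0.006],
    [0,0,-0.01],
    [0,0,-0.02],
    [0,0,-0.03],
    [0,0,-0.01],
    [0,0,0],
    [0,0,0],
  ],
  turn=[
    [0,0,0],
    [0,0,0],
    [0,0,0],
    [0,0,0],
    [0,0,0],
    [0,0,0],
    [0,0,0],
    [0,0,0],
  ],
)

```text
clock: 30.68
tool_pos: [0.5372, 0.0008, 0.0955]
eef_rot: [0.991, -0.131, -0.001, 0.0]
contact_force: [-0.4, 0.2, -1.3]
opening: 0.905
finger_force: 30.0
```

```bash
python3 - <<'E'
from h import *
from plant import optics
go((*PC,.11,PY),(*PC,.045,PY))
d=optics.snapshot("side");cv2.imwrite("pics/s3.png",cv2.resize(d["img"][170:290,230:370],(700,600),interpolation=cv2.INTER_CUBIC)[:,:,::-1])
E
```

```text
t 30.68 p [0.5372 0.0008 0.0955] yaw -0.2631 tilt [-0.0016 -0.    ] open 0.905 ff 30.0 F [-0.4  0.2 -1.3] q7 -1.73
  d tool [-0.0135  0.2951 -0.0145] turn z -0.0641
  d tool [ 0.    -0.     0.065] turn z -0.0000
```

View pics/s3.png

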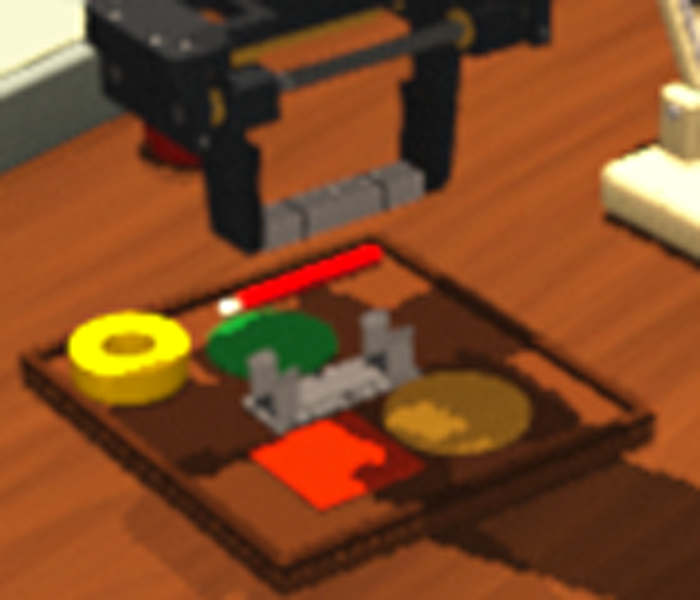

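The bar is held level between the fingers, at (265,225)–(425,185), and the clip is empty. Moving it to the splicer.

Emit:
servo_tool(
  translation=[
    [-0.0015,0.02,-0.01],
    [-0.002,0.04,-0.01],
    [-0.002,0.05,0],
    [-0.002,0.05,0],
    [-0.002,0.05,0],
    [-0.002,0.042,0],
    [-0.001,0.028,0],
    [-0.001,0.015,0],
    [0,0,0],
    [0,0,0],
  ],
  turn=[
    [0,0,0],
    [0,0,0],
    [0,0,0],
    [0,0,0],
    [0,0,0],
    [0,0,0],
    [0,0,0],
    [0,0,0],
    [0,0,-0.064],
    [0,0,0],
  ],
)

```text
clock: 31.98
tool_pos: [0.4478, -0.2804, 0.1163]
eef_rot: [0.995, -0.1, -0.0, -0.0]
contact_force: [0.5, 0.4, -1.4]
opening: 0.9
finger_force: 30.0
```

```bash
python3 - <<'E'
from h import *
go((*PC,.055,PY),(*PC,.0353,PY))
E
```

```text
t 31.98 p [ 0.4478 -0.2804  0.1163] yaw -0.1996 tilt [-0.0002  0.0005] open 0.900 ff 30.0 F [ 0.5  0.4 -1.4] q7 -1.29
  d tool [-0.0003  0.0003  0.0613] turn z -0.0006
  d tool [ 0.     -0.      0.0197] turn z -0.0000
```

Emit:
servo_tool(
  translation=[
    [0,0,0.015],
    [0,0,0.02],
    [0,0,0.017],
    [0,0,0.01],
    [0,0,0.005],
    [0,0,0],
    [0,0,0],
  ],
  turn=[
    [0,0,0],
    [0,0,0],
    [0,0,0],
    [0,0,0],
    [0,0,0],
    [0,0,0],
    [0,0,0],
  ],
)

```text
clock: 32.85
tool_pos: [0.4484, -0.2808, 0.0497]
eef_rot: [0.995, -0.099, 0.0, 0.0]
contact_force: [0.3, 0.2, -1.0]
opening: 0.898
finger_force: 30.0
```

```bash
python3 - <<'E'
from h import *
from plant import optics
go((*PC,.0353,PY))
d=optics.snapshot("side");cv2.imwrite("pics/s4.png",cv2.resize(d["img"][130:250,330:470],(700,600),interpolation=cv2.INTER_CUBIC)[:,:,::-1])
E
```

```text
t 32.85 p [ 0.4484 -0.2808  0.0497] yaw -0.1993 tilt [ 0.0008 -0.0005] open 0.898 ff 30.0 F [ 0.3  0.2 -1. ] q7 -1.29
  d tool [-0.0009 -0.      0.0144] turn z -0.0003
```

View pics/s4.png

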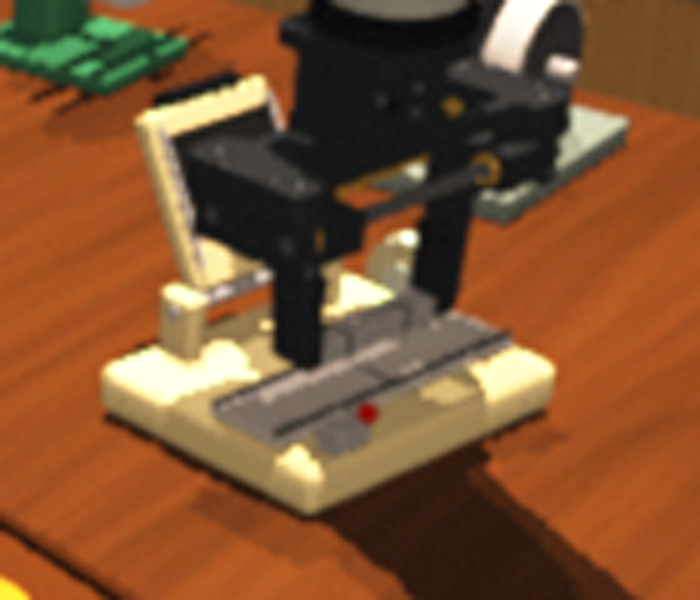

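The bar, at (320,345)–(435,300), hangs just above the channel and in line with it. The body clears the arm. Lowering.

Emit:
servo_tool(
  translation=[
    [-0.0005,0,0.005],
    [0,0,0.004],
    [0,0,0.002],
    [0,0,0.001],
    [0,0,0.001],
    [0,0,0.001],
    [0,0,0],
    [0,0,0],
  ],
  turn=[
    [0,0,0],
    [0,0,0],
    [0,0,0],
    [0,0,0],
    [0,0,0],
    [0,0,0],
    [0,0,0],
    [0,0,0],
  ],
)

```text
clock: 33.9
tool_pos: [0.4477, -0.2805, 0.0353]
eef_rot: [0.995, -0.099, 0.0, 0.0]
contact_force: [0.6, 1.2, -0.4]
opening: 0.903
finger_force: 30.0
```

Emit:
servo_tool(
  translation=[
    [0,0,0.0007],
    [0,0,0.0005],
    [0,0,0],
    [0,0,0],
  ],
  turn=[
    [0,0,0],
    [0,0,0],
    [0,0,0],
    [0,0,0],
  ],
)

```text
clock: 34.4
tool_pos: [0.4477, -0.2805, 0.0353]
eef_rot: [0.995, -0.099, 0.0, 0.0]
contact_force: [-1.4, 0.9, 12.8]
opening: 0.904
finger_force: 30.0
```

In contact with the channel floor. Release and rise straight up.

Emit:
servo_tool(
  translation=[
    [0,0,0],
    [0,0,0],
    [0,0,0],
    [0,0,0],
    [0,0,-0.004],
    [0,0,-0.01],
    [0,0,-0.03],
    [0,0,-0.04],
    [0,0,-0.04],
    [0,0,-0.03],
  ],
  turn=[
    [0,0,0],
    [0,0,0],
    [0,0,0],
    [0,0,0],
    [0,0,0],
    [0,0,0],
    [0,0,0],
    [0,0,0],
    [0,0,0],
    [0,0,0],
  ],
  grip=1.0,
  grip_force=15,
)

```text
clock: 35.65
tool_pos: [0.4479, -0.2807, 0.1905]
eef_rot: [0.995, -0.099, 0.001, 0.0]
contact_force: [0.9, 0.5, 0.1]
opening: 0.999
finger_force: 0.0
```

Emit:
servo_tool(
  translation=[
    [0,-0.02,-0.02],
    [0,-0.04,-0.01],
    [0,-0.05,0],
    [0,-0.05,0],
    [0,-0.05,0],
    [0,-0.05,0],
    [0,-0.05,0],
    [0,-0.05,0],
    [0,-0.03,0],
    [0,-0.01,0],
  ],
  turn=[
    [0,0,0],
    [0,0,-0.17],
    [0,0,0],
    [0,0,0],
    [0,0,0],
    [0,0,0],
    [0,0,0],
    [0,0,0],
    [0,0,0.17],
    [0,0,0],
  ],
)

```text
clock: 36.9
tool_pos: [0.4709, 0.1201, 0.2185]
eef_rot: [0.995, -0.097, 0.0, -0.0]
contact_force: [0.2, -0.5, 0.5]
opening: 1.001
finger_force: 0.0
```

```bash
python3 - <<'E'
from h import *
from plant import optics
go()
for n in("top","side"):
    d=optics.snapshot(n);pickle.dump(d,open(n+"2.pkl","wb"))
T=pickle.load(open("top2.pkl","rb"));S=pickle.load(open("side2.pkl","rb"))
a=cv2.resize(T["img"][210:290,405:535],(780,480),interpolation=cv2.INTER_CUBIC)
cv2.imwrite("pics/c2.png",a[:,:,::-1])
X=np.vstack([cloud(d)[d["z_map"]>0] for d in(T,S)])
e=X[:,:2]-PC;c,k=np.cos(PY),np.sin(PY);x=e[:,0]*c+e[:,1]*k;y=-e[:,0]*k+e[:,1]*c
m=(abs(x)<.02)&(abs(y)<.06)&(X[:,2]>.040)
print("bar",m.sum(),np.percentile(x[m],[3,50,97]),np.percentile(y[m],[1,50,99]),np.percentile(X[m,2],[5,50,95]))
E
```

```text
t 36.90 p [0.4709 0.1201 0.2185] yaw -0.1939 tilt [0.0006 0.0005] open 1.001 ff 0.0 F [ 0.2 -0.5  0.5] q7 -2.01
bar 539 [-0.00931424 -0.00107751  0.00727387] [-0.03851834  0.00283876  0.04095704] [0.04092822 0.04426487 0.04762411]
```

View pics/c2.png

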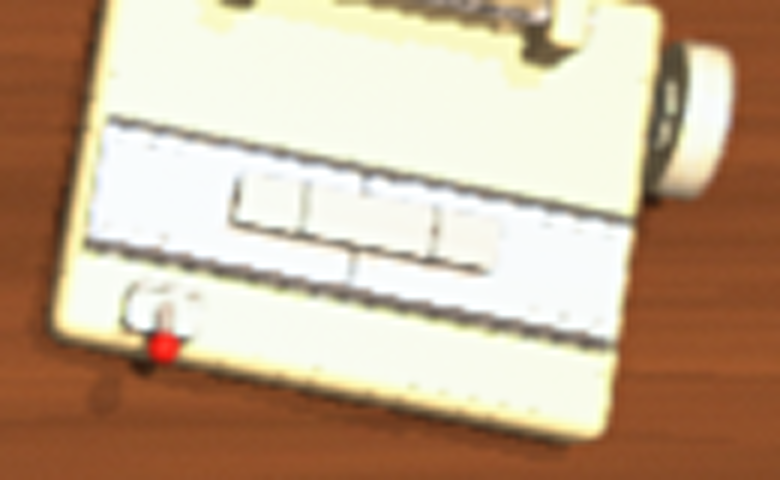

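The bar lies in the channel, (235,205)–(495,245) in the crop, between the guides. Its marks straddle the slot at x≈362, and its top is about 45 mm high as it should be. Now for the returns, starting with the loupe.

Emit:
servo_tool(
  translation=[
    [0,0,0],
    [0,0,0],
    [0,0,0],
    [0,0,0],
    [0,0,0],
    [0,0,0],
    [0,0,0],
    [0,0,0],
    [0,0,0],
    [0,0,0],
  ],
  turn=[
    [0,0,-0.17],
    [0,0,-0.17],
    [0,0,-0.17],
    [0,0,-0.17],
    [0,0,-0.17],
    [0,0,-0.17],
    [0,0,-0.17],
    [0,0,-0.17],
    [0,0,-0.142],
    [0,0,0],
  ],
  grip=0.66,
)

```text
clock: 38.25
tool_pos: [0.4713, 0.1155, 0.2181]
eef_rot: [0.796, 0.605, -0.0, 0.0]
contact_force: [0.4, -0.7, -1.0]
opening: 0.663
finger_force: 0.0
```

```bash
python3 - <<'E'
from h import *
l=[.5714,.2665]
go((*l,.19,1.308),(*l,.0328,1.308))
E
```

```text
t 38.25 p [0.4713 0.1155 0.2181] yaw 1.2995 tilt [-0.0001 -0.001 ] open 0.663 ff 0.0 F [ 0.4 -0.7 -1. ] q7 -0.94
  d tool [0.1723 0.056  0.0281] turn z -0.0085
  d tool [0.     0.     0.1572] turn z -0.0000
```

Emit:
servo_tool(
  translation=[
    [0.02,0.006,0.005],
    [0.035,0.011,0.005],
    [0.04,0.013,0.006],
    [0.037,0.013,0.006],
    [0.025,0.008,0.006],
    [0.015,0.005,0],
    [0,0,0],
    [0,0,0],
  ],
  turn=[
    [0,0,0],
    [0,0,0],
    [0,0,0],
    [0,0,0],
    [0,0,0],
    [0,0,-0.0085],
    [0,0,0],
    [0,0,0],
  ],
)

```text
clock: 39.25
tool_pos: [0.5704, 0.2687, 0.1897]
eef_rot: [0.793, 0.609, -0.0, 0.0]
contact_force: [0.2, -1.1, 0.4]
opening: 0.66
finger_force: 0.0
```

```bash
python3 - <<'E'
from h import *
l=[.5714,.2665]
go((*l,.0328,1.308))
E
```

```text
t 39.25 p [0.5704 0.2687 0.1897] yaw 1.3107 tilt [-0.0004 -0.001 ] open 0.660 ff 0.0 F [ 0.2 -1.1  0.4] q7 -1.04
  d tool [-0.0019  0.0015  0.1569] turn z 0.0027
```

Emit:
servo_tool(
  translation=[
    [-0.0012,0.001,0.02],
    [0,0,0.035],
    [0,0,0.035],
    [0,0,0.03],
    [0,0,0.022],
    [0,0,0.012],
    [0,0,0.003],
    [0,0,0],
    [0,0,0],
  ],
  turn=[
    [0,0,0],
    [0,0,0],
    [0,0,0],
    [0,0,0],
    [0,0,0],
    [0,0,0],
    [0,0,0],
    [0,0,0],
    [0,0,0],
  ],
)

```text
clock: 40.38
tool_pos: [0.5719, 0.2679, 0.0339]
eef_rot: [0.793, 0.61, 0.001, 0.0]
contact_force: [0.3, 1.0, 0.4]
opening: 0.66
finger_force: 0.0
```

Emit:
servo_tool(
  translation=[
    [0,0,0],
    [0,0,0],
    [0,0,0],
    [0,0,0],
    [0,0,0],
    [0,0,0],
  ],
  turn=[
    [0,0,0],
    [0,0,0],
    [0,0,0],
    [0,0,0],
    [0,0,0],
    [0,0,0],
  ],
  grip=0.3,
)

```text
clock: 41.12
tool_pos: [0.5716, 0.2677, 0.0333]
eef_rot: [0.793, 0.61, 0.0, 0.0]
contact_force: [-0.6, -0.3, 5.0]
opening: 0.455
finger_force: 13.8
```

```bash
python3 - <<'E'
from h import *
go((.5834,-.0106,.09,1.308))
E
```

```text
t 41.12 p [0.5716 0.2677 0.0333] yaw 1.3112 tilt [0.0006 0.0001] open 0.455 ff 13.8 F [-0.6 -0.3  5. ] q7 -1.12
  d tool [-0.2659  0.0828 -0.0567] turn z 0.0032
```

Emit:
servo_tool(
  translation=[
    [0,0,-0.01],
    [0,0,-0.02],
    [0,0,-0.02],
    [-0.02,0.006,0],
    [-0.04,0.013,0],
    [-0.048,0.015,0],
    [-0.05,0.016,0],
    [-0.048,0.015,0],
    [-0.036,0.011,0],
    [-0.023,0.007,0],
  ],
  turn=[
    [0,0,0],
    [0,0,0],
    [0,0,0],
    [0,0,0],
    [0,0,0],
    [0,0,0],
    [0,0,0],
    [0,0,0],
    [0,0,0],
    [0,0,0],
  ],
)

```text
clock: 42.38
tool_pos: [0.5823, -0.0152, 0.0826]
eef_rot: [0.794, 0.608, -0.002, 0.001]
contact_force: [0.5, 1.2, -1.4]
opening: 0.45
finger_force: 14.0
```

Emit:
servo_tool(
  translation=[
    [0,0,0],
    [0,0,0.01],
    [0,0,0.015],
    [0,0,0.005],
    [0,0,0],
    [0,0,0],
  ],
  turn=[
    [0,0,0],
    [0,0,0],
    [0,0,0],
    [0,0,0],
    [0,0,0],
    [0,0,0],
  ],
)

```text
clock: 43.12
tool_pos: [0.5838, -0.0095, 0.0531]
eef_rot: [0.793, 0.61, 0.0, 0.0]
contact_force: [0.5, 0.1, -2.5]
opening: 0.452
finger_force: 14.0
```

```bash
python3 - <<'E'
from h import *
go((.5837,-.0098,.0433,1.308))
E
```

```text
t 43.12 p [ 0.5838 -0.0095  0.0531] yaw 1.3118 tilt [ 0.0004 -0.    ] open 0.452 ff 14.0 F [ 0.5  0.1 -2.5] q7 -0.78
  d tool [-0.0003  0.      0.0098] turn z 0.0038
```

Emit:
servo_tool(
  translation=[
    [0,0,0.004],
    [0,0,0.003],
    [0,0,0.0015],
    [0,0,0.001],
    [0,0,0.0005],
    [0,0,0],
    [0,0,0],
  ],
  turn=[
    [0,0,0],
    [0,0,0],
    [0,0,0],
    [0,0,0],
    [0,0,0],
    [0,0,0],
    [0,0,0],
  ],
)

```text
clock: 44.0
tool_pos: [0.5836, -0.0098, 0.0433]
eef_rot: [0.793, 0.61, 0.0, 0.0]
contact_force: [-0.6, 0.7, 3.1]
opening: 0.447
finger_force: 13.8
```

Emit:
servo_tool(
  translation=[
    [0,0,0],
    [0,0,0],
    [0,0,0],
    [0,0,-0.01],
    [0,0,-0.03],
    [0,0,-0.04],
    [0,0,-0.04],
    [0,0,-0.015],
    [0,0,-0.005],
    [0,0,0],
  ],
  turn=[
    [0,0,0],
    [0,0,0],
    [0,0,0],
    [0,0,0],
    [0,0,0],
    [0,0,0],
    [0,0,0],
    [0,0,0],
    [0,0,0.0038],
    [0,0,0],
  ],
  grip=0.72,
)

```text
clock: 45.25
tool_pos: [0.583, -0.01, 0.1822]
eef_rot: [0.794, 0.608, -0.001, -0.0]
contact_force: [-0.5, 0.2, -0.3]
opening: 0.722
finger_force: 0.0
```

```bash
python3 - <<'E'
from h import *
l=[.5024,.333]
go((*l,.18,1.308))
E
```

```text
t 45.25 p [ 0.583  -0.01    0.1822] yaw 1.3075 tilt [-0.0015 -0.0003] open 0.722 ff 0.0 F [-0.5  0.2 -0.3] q7 -0.69
  d tool [ 0.3102 -0.1671  0.0022] turn z -0.0005
```

Emit:
servo_tool(
  translation=[
    [0.025,-0.0135,0],
    [0.045,-0.024,0],
    [0.05,-0.027,0],
    [0.05,-0.027,0],
    [0.05,-0.027,0],
    [0.045,-0.024,0],
    [0.03,-0.0165,0],
    [0.014,-0.008,0],
    [0,0,0],
    [0,0,0],
  ],
  turn=[
    [0,0,0],
    [0,0,0],
    [0,0,0],
    [0,0,0],
    [0,0,0],
    [0,0,0],
    [0,0,0],
    [0,0,0],
    [0,0,0],
    [0,0,0],
  ],
)

```text
clock: 46.5
tool_pos: [0.5036, 0.3294, 0.1824]
eef_rot: [0.795, 0.607, -0.001, 0.001]
contact_force: [0.1, -0.9, -0.0]
opening: 0.725
finger_force: 0.0
```

```bash
python3 - <<'E'
from h import *
go((.5024,.333,.0673,1.308))
E
```

```text
t 46.50 p [0.5036 0.3294 0.1824] yaw 1.3048 tilt [-0.0002 -0.0026] open 0.725 ff 0.0 F [ 0.1 -0.9 -0. ] q7 -1.23
  d tool [ 0.0031 -0.0021  0.1151] turn z -0.0032
```

Emit:
servo_tool(
  translation=[
    [0.001,-0.0008,0.02],
    [0,0,0.03],
    [0,0,0.03],
    [0,0,0.022],
    [0,0,0.01],
    [0,0,0.003],
    [0,0,0],
    [0,0,0],
  ],
  turn=[
    [0,0,0],
    [0,0,0],
    [0,0,0],
    [0,0,0],
    [0,0,0],
    [0,0,0],
    [0,0,0],
    [0,0,0],
  ],
)

```text
clock: 47.5
tool_pos: [0.5028, 0.3334, 0.0689]
eef_rot: [0.794, 0.608, 0.001, 0.0]
contact_force: [0.9, 0.4, 0.2]
opening: 0.717
finger_force: 0.0
```

Emit:
servo_tool(
  translation=[
    [0,0,0],
    [0,0,0],
    [0,0,0],
    [0,0,0],
    [0,0,0],
    [0,0,0],
  ],
  turn=[
    [0,0,0],
    [0,0,0],
    [0,0,0],
    [0,0,0],
    [0,0,0],
    [0,0,0],
  ],
  grip=0.4,
)

```text
clock: 48.25
tool_pos: [0.5023, 0.3335, 0.0683]
eef_rot: [0.794, 0.608, 0.0, -0.0]
contact_force: [-1.3, 0.5, 5.1]
opening: 0.551
finger_force: 14.9
```

```bash
python3 - <<'E'
from h import *
go((.4864,-.0175,.13,1.308))
E
```

```text
t 48.25 p [0.5023 0.3335 0.0683] yaw 1.3077 tilt [0.0003 0.0005] open 0.551 ff 14.9 F [-1.3  0.5  5.1] q7 -1.30
  d tool [-0.343   0.076  -0.0617] turn z -0.0003
```

Emit:
servo_tool(
  translation=[
    [0,0,-0.01],
    [0,0,-0.02],
    [0,0,-0.02],
    [-0.025,0.0055,0],
    [-0.045,0.01,0],
    [-0.05,0.011,0],
    [-0.05,0.011,0],
    [-0.05,0.011,0],
    [-0.05,0.011,0],
    [-0.043,0.0095,0],
  ],
  turn=[
    [0,0,0],
    [0,0,0],
    [0,0,0],
    [0,0,0],
    [0,0,0],
    [0,0,0],
    [0,0,0],
    [0,0,0],
    [0,0,0],
    [0,0,0],
  ],
)

```text
clock: 49.5
tool_pos: [0.487, 0.0105, 0.1181]
eef_rot: [0.794, 0.608, -0.0, 0.0]
contact_force: [0.8, -0.1, -1.7]
opening: 0.558
finger_force: 15.0
```

Emit:
servo_tool(
  translation=[
    [-0.022,0.005,0],
    [-0.008,0.002,0],
    [0,0,0.01],
    [0,0,0.015],
    [0,0,0.005],
    [0,0,0],
    [0,0,0],
  ],
  turn=[
    [0,0,0],
    [0,0,0],
    [0,0,0],
    [0,0,0],
    [0,0,0],
    [0,0,0],
    [0,0,0],
  ],
)

```text
clock: 50.38
tool_pos: [0.4866, -0.0172, 0.0882]
eef_rot: [0.794, 0.608, 0.0, 0.0]
contact_force: [0.7, -0.3, -1.8]
opening: 0.554
finger_force: 15.0
```

```bash
python3 - <<'E'
from h import *
go((.4864,-.0175,.0783,1.308))
E
```

```text
t 50.38 p [ 0.4866 -0.0172  0.0882] yaw 1.3083 tilt [0.0006 0.0002] open 0.554 ff 15.0 F [ 0.7 -0.3 -1.8] q7 -0.91
  d tool [-0.0003 -0.0001  0.0099] turn z 0.0003
```

Emit:
servo_tool(
  translation=[
    [0,0,0.004],
    [0,0,0.003],
    [0,0,0.0015],
    [0,0,0.001],
    [0,0,0.0005],
    [0,0,0],
    [0,0,0],
  ],
  turn=[
    [0,0,0],
    [0,0,0],
    [0,0,0],
    [0,0,0],
    [0,0,0],
    [0,0,0],
    [0,0,0],
  ],
)

```text
clock: 51.25
tool_pos: [0.4863, -0.0177, 0.0783]
eef_rot: [0.794, 0.608, 0.0, 0.0]
contact_force: [-1.2, 0.4, 5.3]
opening: 0.554
finger_force: 14.9
```

Emit:
servo_tool(
  translation=[
    [0,0,0],
    [0,0,0],
    [0,0,0],
    [0,0,-0.01],
    [0,0,-0.03],
    [0,0,-0.04],
    [0,0,-0.02],
    [0,0,-0.005],
    [0,0,0],
  ],
  turn=[
    [0,0,0],
    [0,0,0],
    [0,0,0],
    [0,0,0],
    [0,0,0],
    [0,0,0],
    [0,0,0],
    [0,0,0],
    [0,0,0],
  ],
  grip=0.7,
)

```text
clock: 52.38
tool_pos: [0.4862, -0.018, 0.183]
eef_rot: [0.794, 0.608, -0.0, 0.0]
contact_force: [-0.7, 0.4, -0.5]
opening: 0.699
finger_force: 0.0
```

```bash
python3 - <<'E'
from h import *
go((.4139,.2954,.18,1.308))
E
```

```text
t 52.38 p [ 0.4862 -0.018   0.183 ] yaw 1.3073 tilt [ 0.     -0.0002] open 0.699 ff 0.0 F [-0.7  0.4 -0.5] q7 -0.80
  d tool [ 0.2837 -0.1514  0.003 ] turn z -0.0007
```

Emit:
servo_tool(
  translation=[
    [0.025,-0.0135,0],
    [0.04,-0.021,0],
    [0.045,-0.024,0],
    [0.045,-0.024,0],
    [0.045,-0.024,0],
    [0.04,-0.0215,0],
    [0.028,-0.015,0],
    [0.015,-0.008,0],
    [0,0,0],
    [0,0,0],
  ],
  turn=[
    [0,0,0],
    [0,0,0],
    [0,0,0],
    [0,0,0],
    [0,0,0],
    [0,0,0],
    [0,0,0],
    [0,0,0],
    [0,0,0],
    [0,0,0],
  ],
  grip=0.66,
)

```text
clock: 53.62
tool_pos: [0.4146, 0.2926, 0.1825]
eef_rot: [0.794, 0.607, -0.001, 0.001]
contact_force: [0.9, -1.0, 0.0]
opening: 0.662
finger_force: 0.0
```

```bash
python3 - <<'E'
from h import *
go((.4139,.2954,.0443,1.308))
E
```

```text
t 53.62 p [0.4146 0.2926 0.1825] yaw 1.3054 tilt [-0.0005 -0.0024] open 0.662 ff 0.0 F [ 0.9 -1.   0. ] q7 -1.36
  d tool [ 0.0025 -0.0014  0.1382] turn z -0.0026
```

Emit:
servo_tool(
  translation=[
    [0.0006,-0.0004,0.02],
    [0,0,0.035],
    [0,0,0.035],
    [0,0,0.028],
    [0,0,0.014],
    [0,0,0.005],
    [0,0,0],
    [0,0,0],
  ],
  turn=[
    [0,0,0],
    [0,0,0],
    [0,0,0],
    [0,0,0],
    [0,0,0],
    [0,0,0],
    [0,0,0],
    [0,0,0],
  ],
)

```text
clock: 54.62
tool_pos: [0.4145, 0.2957, 0.0468]
eef_rot: [0.794, 0.608, 0.001, -0.0]
contact_force: [0.7, 0.4, -0.2]
opening: 0.66
finger_force: 0.0
```

Emit:
servo_tool(
  translation=[
    [0,0,0],
    [0,0,0],
    [0,0,0],
    [0,0,0],
    [0,0,0],
    [0,0,0],
  ],
  turn=[
    [0,0,0],
    [0,0,0],
    [0,0,0],
    [0,0,0],
    [0,0,0],
    [0,0,0],
  ],
  grip=0.3,
)

```text
clock: 55.38
tool_pos: [0.4141, 0.2956, 0.0463]
eef_rot: [0.794, 0.608, 0.0, 0.0]
contact_force: [-1.2, -0.5, 5.5]
opening: 0.449
finger_force: 15.0
```

```bash
python3 - <<'E'
from h import *
go((.5030,.0428,.1,1.308))
E
```

```text
t 55.38 p [0.4141 0.2956 0.0463] yaw 1.3077 tilt [0.0005 0.0002] open 0.449 ff 15.0 F [-1.2 -0.5  5.5] q7 -1.49
  d tool [-0.221   0.1516 -0.0537] turn z -0.0003
```

Emit:
servo_tool(
  translation=[
    [0,0,-0.01],
    [0,0,-0.02],
    [0,0,-0.02],
    [-0.02,0.014,0],
    [-0.033,0.023,0],
    [-0.04,0.027,0],
    [-0.04,0.027,0],
    [-0.04,0.027,0],
    [-0.03,0.0206,0],
    [-0.018,0.013,0],
  ],
  turn=[
    [0,0,0],
    [0,0,0],
    [0,0,0],
    [0,0,0],
    [0,0,0],
    [0,0,0],
    [0,0,0],
    [0,0,0],
    [0,0,0],
    [0,0,0],
  ],
)

```text
clock: 56.62
tool_pos: [0.503, 0.0397, 0.0961]
eef_rot: [0.795, 0.607, -0.001, 0.0]
contact_force: [0.2, 0.8, -1.4]
opening: 0.447
finger_force: 15.0
```

Emit:
servo_tool(
  translation=[
    [0,0,0],
    [0,0,0],
    [0,0,0.01],
    [0,0,0.015],
    [0,0,0.005],
    [0,0,0],
    [0,0,0],
  ],
  turn=[
    [0,0,0],
    [0,0,0],
    [0,0,0],
    [0,0,0],
    [0,0,0],
    [0,0,0],
    [0,0,0],
  ],
)

```text
clock: 57.5
tool_pos: [0.503, 0.0429, 0.0662]
eef_rot: [0.794, 0.608, 0.0, 0.0]
contact_force: [0.5, -0.2, -1.5]
opening: 0.453
finger_force: 15.0
```

```bash
python3 - <<'E'
from h import *
go((.5030,.0428,.0563,1.308))
E
```

```text
t 57.50 p [0.503  0.0429 0.0662] yaw 1.3080 tilt [0.0004 0.0001] open 0.453 ff 15.0 F [ 0.5 -0.2 -1.5] q7 -1.08
  d tool [-0.0001  0.0001  0.0099] turn z -0.0000
```

Emit:
servo_tool(
  translation=[
    [0,0,0.004],
    [0,0,0.003],
    [0,0,0.0015],
    [0,0,0.001],
    [0,0,0.0005],
    [0,0,0],
    [0,0,0],
  ],
  turn=[
    [0,0,0],
    [0,0,0],
    [0,0,0],
    [0,0,0],
    [0,0,0],
    [0,0,0],
    [0,0,0],
  ],
)

```text
clock: 58.38
tool_pos: [0.5028, 0.0426, 0.0563]
eef_rot: [0.794, 0.608, 0.0, 0.0]
contact_force: [-1.2, 0.2, 5.5]
opening: 0.448
finger_force: 15.0
```

Contact felt. Release, rise and move away so the cameras can see.

Emit:
servo_tool(
  translation=[
    [0,0,0],
    [0,0,0],
    [0,0,0],
    [0,0,-0.01],
    [0,0,-0.03],
    [0,0,-0.04],
    [0,0,-0.04],
    [0,0,-0.02],
    [0,0,0],
  ],
  turn=[
    [0,0,0],
    [0,0,0],
    [0,0,0],
    [0,0,0],
    [0,0,0],
    [0,0,0],
    [0,0,0],
    [0,0,0],
    [0,0,0],
  ],
  grip=0.66,
)

```text
clock: 59.5
tool_pos: [0.5037, 0.0427, 0.1977]
eef_rot: [0.794, 0.608, 0.002, 0.001]
contact_force: [0.3, 0.6, 0.0]
opening: 0.66
finger_force: 0.0
```

Emit:
servo_tool(
  translation=[
    [0.02,0,0],
    [0.04,0,0],
    [0.05,0,0],
    [0.05,0,0],
    [0.05,0,0],
    [0.04,0,0],
    [0.01,0,0],
    [0,0,0],
    [0,0,0],
  ],
  turn=[
    [0,0,0],
    [0,0,0],
    [0,0,0],
    [0,0,0],
    [0,0,0],
    [0,0,0],
    [0,0,0],
    [0,0,0],
    [0,0,0],
  ],
)

```text
clock: 60.62
tool_pos: [0.5705, 0.2911, 0.1955]
eef_rot: [0.794, 0.607, -0.001, 0.001]
contact_force: [0.7, 0.2, -0.3]
opening: 0.658
finger_force: 0.0
```

```bash
python3 - <<'E'
from h import *
from plant import optics
go()
T=optics.snapshot("top");S=optics.snapshot("side")
a=cv2.resize(T["img"][140:290,245:535],(773,400),interpolation=cv2.INTER_CUBIC);cv2.imwrite("pics/f.png",a[:,:,::-1])
for n,p in(("loupe",(.583,-.0108)),("spool",(.4858,-.0167)),("roller",(.502,.0429))):
    for nm,d in(("now",T),("start",pickle.load(open("top.pkl","rb")))):
        Y=cloud(d)[d["z_map"]>0];w=Y[(np.hypot(*(Y[:,:2]-p).T)<.035)&(Y[:,2]>.092)]
        print(n,nm,len(w),((w.min(0)+w.max(0))/2-[*p,.1]).round(4))
E
```

```text
t 60.62 p [0.5705 0.2911 0.1955] yaw 1.3055 tilt [-0.0008 -0.0027] open 0.658 ff 0.0 F [ 0.7  0.2 -0.3] q7 -1.17
loupe now 466 [ 0.0007  0.0018 -0.0007]
loupe start 473 [-0.0001  0.0027 -0.0004]
spool now 636 [-0.0013  0.0004 -0.0004]
spool start 631 [-0.0009  0.0012 -0.0003]
roller now 406 [0.0002 0.0005 0.0009]
roller start 404 [0.0007 0.0011 0.0015]
```

View pics/f.png

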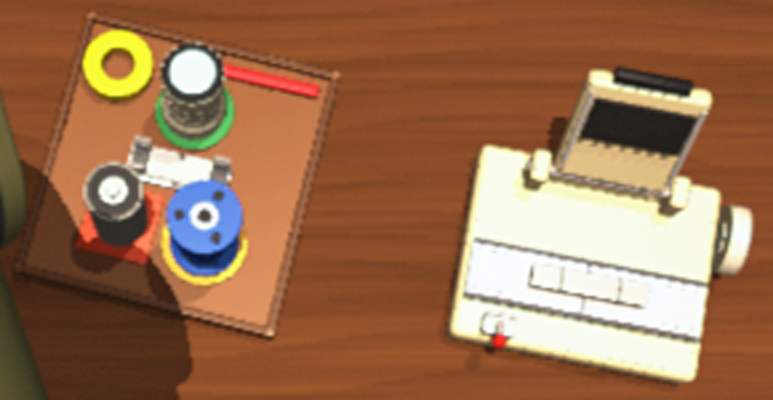

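The picture shows the loupe at (195,90) on green, the spool at (205,230) on brass and the roller at (117,205) on red. All three are upright and within about 2 mm of their pad centres. The bar is in the channel at (588,284) and the core is where it was at (118,63). Handing in.

```bash
python3 -c "
from plant import r;print(r.finish_job())"
```

```text
the job is handed in; nothing more can be done
None
```

Job handed in at about 61 s, with no verdict returned: the bar lies flat in the film channel on the cutter slot, the loupe, spool and roller stand upright within about 2 mm of their own pad centres, and the film core is where it was.

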